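Take the spent dryer cartridges off the purge station

TASK

Swing the clear guard of the purge station up by its black handle until it stands upright by itself, then release every cartridge that is there: pull the spring sleeve of its coupler all the way back, away from the cartridge, so that it pushes the cartridge out, and let the sleeve snap forward again. Lay all the cartridges flat inside the yellow tray, not on top of one another, and finally swing the guard fully shut with all the sleeves fully forward. Do not knock over the wash bottle.

Things in the scene. Friction and masses are not known exactly. Their poses are not given: they have to be found in the camera images.
- station: Purge station, fixed: grey base plate 310 x 306 x 12 mm, three quick couplers side by side, axes level, 70 mm above the bench, 95 mm apart. Origin: on the bench below the middle coupler's seat point. x points from the couplers' mouths back into the manifold block (104 mm behind the origin, 100 mm high), roughly away from the robot; y left, z up. Hinge posts 138 mm high at the back corners.
- guard (a joint): Angle of the clear guard (flat panel 276 mm wide, level and 125 mm above the bench when shut, covering the sleeves) about its hinge along station y: 0 shut, grows as the handle end swings up and back, stops at 1.7 rad. Hinge friction 0.5 N m: stays where it is left. May start slightly ajar. Open (upright) means beyond 1.3 rad.
- guard_handle (a point): Middle of the guard's black round handle bar, 12 mm thick, 140 mm long along the station's y, 190 mm from the hinge line and 50 mm beyond the panel's free edge, in the plane of the panel. A finger goes through the 44 mm gap between bar and panel edge: do not open the fingers too wide there. About 5 N at the bar moves it.
- guard_hinge (a point): Middle of the guard's hinge line (fixed): 195 mm behind the station's origin, 125 mm above the bench; the hinge posts stand 147 mm to either side of it.
- tray: Yellow open tray, loose, 700 g, outside 160 (x) x 190 (y) x 30 mm (z), walls and floor 5 mm. Origin: centre of its underside; axes along its sides.
- wash_bottle: Wash bottle, 62 x 94 x 189 mm, standing loose to the left as a bystander; origin at its foot.
- seat_left (a point): Fixed point on the axis of the left coupler where the centre of a latched cartridge lies (70 mm above the bench). A released cartridge comes to rest 20 to 26 mm in front of it (station -x), level on two steel rods, its nose then clear of the sleeve: lift it straight up. A 66 mm high stop stands 78 mm in front of this point.
- grip_left (a point): Centre of the grip part of the left coupler's steel spring sleeve, on the axis (moves with the sleeve): round, 36 mm thick, 31 mm long, with a flange 44 mm across and 5 mm thick behind it. Slides along station +x. Grip it from above, fingers on both sides.
- sleeve_left (a joint): How far the left sleeve is pulled back (m): 0 forward, 0.016 at its stop. Its spring pushes it forward with 9 N at 0 and 14 N at the stop. The latch opens at 8 mm; further back, the sleeve drives a pin that pushes the cartridge out, 25 mm at the full stroke: pull smoothly all the way, then let go. Half a stroke leaves the cartridge caught: pull again.
- seat_mid (a point): Fixed point on the axis of the mid coupler where the centre of a latched cartridge lies (70 mm above the bench). A released cartridge comes to rest 20 to 26 mm in front of it (station -x), level on two steel rods, its nose then clear of the sleeve: lift it straight up. A 66 mm high stop stands 78 mm in front of this point.
- grip_mid (a point): Centre of the grip part of the mid coupler's steel spring sleeve, on the axis (moves with the sleeve): round, 36 mm thick, 31 mm long, with a flange 44 mm across and 5 mm thick behind it. Slides along station +x. Grip it from above, fingers on both sides.
- sleeve_mid (a joint): How far the mid sleeve is pulled back (m): 0 forward, 0.016 at its stop. Its spring pushes it forward with 9 N at 0 and 14 N at the stop. The latch opens at 8 mm; further back, the sleeve drives a pin that pushes the cartridge out, 25 mm at the full stroke: pull smoothly all the way, then let go. Half a stroke leaves the cartridge caught: pull again.
- seat_right (a point): Fixed point on the axis of the right coupler where the centre of a latched cartridge lies (70 mm above the bench). A released cartridge comes to rest 20 to 26 mm in front of it (station -x), level on two steel rods, its nose then clear of the sleeve: lift it straight up. A 66 mm high stop stands 78 mm in front of this point.
- grip_right (a point): Centre of the grip part of the right coupler's steel spring sleeve, on the axis (moves with the sleeve): round, 36 mm thick, 31 mm long, with a flange 44 mm across and 5 mm thick behind it. Slides along station +x. Grip it from above, fingers on both sides.
- sleeve_right (a joint): How far the right sleeve is pulled back (m): 0 forward, 0.016 at its stop. Its spring pushes it forward with 9 N at 0 and 14 N at the stop. The latch opens at 8 mm; further back, the sleeve drives a pin that pushes the cartridge out, 25 mm at the full stroke: pull smoothly all the way, then let go. Half a stroke leaves the cartridge caught: pull again.
- cartridge_0 (a point): Centre of the dryer cartridge with blue hexagon collars, 160 g, 111 mm long; may be absent. x axis along it to the brass nose. Grip: aluminium tube 28 mm thick, -30 to +30 mm; collars 34 mm across flats (39 over corners) to -44 and +44; nose to +67, up to 24 thick. Starts latched level in a coupler, centre on the seat point; lying on a floor its centre is 17 mm above it.
- cartridge_1 (a point): Centre of the dryer cartridge with green hexagon collars, 160 g, 111 mm long; may be absent. x axis along it to the brass nose. Grip: aluminium tube 28 mm thick, -30 to +30 mm; collars 34 mm across flats (39 over corners) to -44 and +44; nose to +67, up to 24 thick. Starts latched level in a coupler, centre on the seat point; lying on a floor its centre is 17 mm above it.
- cartridge_2 (a point): Centre of the dryer cartridge with orange hexagon collars, 160 g, 111 mm long; may be absent. x axis along it to the brass nose. Grip: aluminium tube 28 mm thick, -30 to +30 mm; collars 34 mm across flats (39 over corners) to -44 and +44; nose to +67, up to 24 thick. Starts latched level in a coupler, centre on the seat point; lying on a floor its centre is 17 mm above it.
There are look-alikes about, which are no part of the job. Leave any pink look-alike of the part that bears cartridge_1 alone.

How it is judged:
On the way, in this order (a step that is already met when the one before it is completed fails the run):
1. the guard stands open (beyond 1.3 rad) (value of joint guard above 1.3 rad), for 0.2 s.
2. every cartridge has come out of its coupler (centre more than 15 mm from every seat point) and all sleeves are forward again (within 3 mm) (distance between each of cartridge_0, cartridge_1, cartridge_2 and seat_left above 0.015 m and distance between each of cartridge_0, cartridge_1, cartridge_2 and seat_mid above 0.015 m and distance between each of cartridge_0, cartridge_1, cartridge_2 and seat_right above 0.015 m and value of joint each of sleeve_left, sleeve_mid, sleeve_right below 0.003 m), for 0.2 s.
3. every cartridge lies in the tray (x of cartridge_0 in the frame of tray between -0.06 and 0.06 m and y of cartridge_0 in the frame of tray between -0.085 and 0.085 m and z of cartridge_0 in the frame of tray between 0.005 and 0.034 m and x of cartridge_1 in the frame of tray between -0.06 and 0.06 m and y of cartridge_1 in the frame of tray between -0.085 and 0.085 m and z of cartridge_1 in the frame of tray between 0.005 and 0.034 m and x of cartridge_2 in the frame of tray between -0.06 and 0.06 m and y of cartridge_2 in the frame of tray between -0.085 and 0.085 m and z of cartridge_2 in the frame of tray between 0.005 and 0.034 m), for 0.2 s.
4. the guard is shut (within 0.06 rad) (value of joint guard below 0.06 rad), for 0.2 s.
At the end, for the whole second after the job is handed in: Every cartridge lies on the floor of the tray (centre within 60 mm in x and 85 mm in y of the tray's centre, under 34 mm above its underside), the tray is level and still, all sleeves are forward within 3 mm, the guard is shut within 0.06 rad, the wash bottle stands (all of step 3 and value of joint each of sleeve_left, sleeve_mid, sleeve_right below 0.003 m and value of joint guard below 0.06 rad and angle between tray's own z axis and vertical below 0.1 rad and linear speed of tray below 0.05 m/s and angle between wash_bottle's own z axis and vertical below 0.3 rad); the robot touches nothing.
It fails at once if the wash bottle is knocked over (angle between wash_bottle's own z axis and vertical above 0.6 rad).
Of cart_0, cart_1, cart_2 only 2 to 3 are there at a start; the rules pass over those that are not, and their reading is None.
At some moment in a run one of tray may be knocked a few centimetres aside while the robot is not near it.
Once in a run the grip may slacken for a moment while it holds something.
It also fails if it takes over 210 s, if anything falls off the work surface, if the arm or the gripper's body presses on something with over 40 N, if the wrist force passes 120 N, or if a joint passes its speed limit or range.

ROBOT

A 7-joint arm with a two-finger parallel gripper is mounted at the origin on a cart in front of the work surface, level with it; the furniture and walls round the work are solid. World frame = base frame: x ahead of the robot, y to its left, z up, the work surface at z = 0. Lengths are in m, angles in rad, forces in N, time in s.
With the tool pointing down it reaches from about 0.425 to 0.925 m from the base axis. Payload 6.8 kg.
Tool frame: the origin (TCP) lies midway between the tips of the shut fingers; the grasp point (between the pads) lies 19 mm behind it (r.grip_point_offset is the distance from the TCP to the grasp point, in m); z points along the fingers, y is the direction in which the jaws open and shut (so a half turn about z gives the same grasp; the last joint's range is limited). The gripper opens to 85 mm and grips with 20 to 120 N. Pads are 22 mm wide; open, the fingers measure 114 mm over their backs; the gripper's body (76 mm by 85 mm) begins 54 mm behind the grasp point. The pads swing forward as they close: fully open they stand 13 mm farther back than shut.
Start: joints at [1.072, 0.477, 0.022, 1.555, -0.011, 1.109, -0.083], TCP at [0.257, -0.624, 0.205] pointing down, gripper open.
Joint ranges: [-2.96, 2.96], [-0.34, 2.1], [-1.41, 1.46], [0.24, 2.44], [-1.37, 4.51], [0.17, 1.92], [-2.96, 2.96]. Speed limits (rad/s): [2.39, 2.39, 3.14, 3.14, 3.14, 3.14, 3.14].

INTERFACE

Orientations are given as a rotation vector (axis times angle).
In Python, from bench import r, grab_frame, camera_params gives the robot as it stands.
- The arm moves only by the tool carry_out, never from a script. Its argument "motion" is text: rows parted by semicolons, each of 5 numbers parted by spaces: the closure, from 0 (fully open) to 1 (shut), then the shift along the tool's x, y, z in mm, then the turn about the tool's z in rad. In form: fingers dx dy dz twist; .... A call has exactly 8 rows; each row shifts and turns the commanded pose from where the row before left it, along the tool's axes as they then stand; what a row does not reach is not made up. A row lasts 1/8 s, in which the tool goes at most 62.5 mm and 10.7 degrees, less where a joint would pass 70% of its speed; a pose out of reach is approached as far as the arm can. A call with a gripper value outside its range is refused whole. The fingers move at their own pace and stop on an object; "newtons" is the grip in N (left out, the last holds). Time passes only in rows, so rows that do not move let the fingers close, or fill a call up. It gives the time, the measured TCP pose, the force and the opening at its end, in the units of the state.
- r.get_obs(): the state, without advancing time (a new reading comes with each control period).
- grab_frame(name): name is "side" or "top"; returns the picture (480x640x3 uint8, red, green, blue); there is no depth.
- camera_params(name): a dict with "fx", "fy", "cx", "cy" (pixels), "k1" (the pictures are not rectified: a ray, as slopes to the right and down, at radius r is drawn at 1 + k1 r^2 times it, then the intrinsics apply), "eye" and "attitude" of the camera in the world. Camera axes: x right, y down, z forward; pixel columns grow to the right and rows downward; lengths in m; the calibration is good to about 2 mm. A picture is of the moment at which its call begins. camera_params takes no time and is no camera call.
- r.hand_in(): hands the job in, once; it reports no verdict.
The state is a dict: "clock": time; "joints": joint angles; "qvel": joint speeds; "tau": joint torques, N m; "tcp_pos": TCP position; "orientation": TCP orientation; "contact_force": force on the tool from outside, world axes, zero at the start; "moment": the same for the moment, N m; "grip_width": finger opening in m.
Only numpy, scipy, OpenCV 4.12 (cv2) and the standard library are available. Lean on these libraries where they do the work, as an engineer would, in place of code of your own. Each camera call takes 0.05 s, during which the arm holds its last target.

## Working session

There is one attempt and no reset: what is moved stays moved. The work goes in short steps, Python scripts to look and compute and a tool call to move; the robot and the scene stay as the last step left them, time stands still between calls to the robot, and variables do not carry over. Pictures are saved under pics/ and viewed, and the job is handed in when it is done.

Besides the shell and the picture viewer there is one more tool, called after ">>>" as a command line: name --argument value ..., lists and objects as JSON in quotes. carry_out: Moves the arm, as the interface text tells. Its arguments: {"type":"object","properties":{"motion":{"type":"string"},"newtons":{"type":"number"}},"required":["motion"]}

```bash
ls; mkdir -p pics; python3 - <<'E'
from bench import r, grab_frame, camera_params
import cv2
for n in("side","top"):
    print(n,camera_params(n)); cv2.imwrite(f"pics/{n}0.png",grab_frame(n)[:,:,::-1])
print(r.get_obs()); print(r.grip_point_offset)
E
```

```text
pics
side {'fx': 473.4039981254349, 'fy': 473.4039981254349, 'cx': 315.4125223565102, 'cy': 230.43548403738765, 'k1': -0.09156357330052974, 'eye': array([ 0.66317349, -0.7702205 ,  1.27379478]), 'attitude': array([-2.52415597, -0.15837885,  0.06695974])}
top {'fx': 494.72646457742013, 'fy': 494.72646457742013, 'cx': 323.61270271423206, 'cy': 248.16435908736443, 'k1': -0.11439254723959262, 'eye': array([0.41935814, 0.05831816, 1.23079283]), 'attitude': array([-2.1489177 ,  2.15334925, -0.12517099])}
{'clock': 0.1, 'joints': array([ 1.07189527,  0.47773719,  0.02238507,  1.55633515, -0.01151682,
        1.10929518, -0.08308912]), 'qvel': array([ 8.95099714e-04, -7.34613256e-04,  2.88347424e-04, -2.62939410e-03,
       -4.42931231e-06, -1.10912108e-03, -2.74721736e-04]), 'tau': array([ 5.01756746e-03, -5.97754455e+01,  1.61438048e+00, -2.81954437e+01,
        1.29136280e-02,  5.09065198e-03, -3.28168323e-05]), 'tcp_pos': array([ 0.25687831, -0.6235958 ,  0.20381791]), 'orientation': array([-3.08025645e+00, -6.09640242e-01,  6.92094226e-04]), 'contact_force': array([ 0.39760213,  0.51611437, -0.75298267]), 'moment': array([-0.00666304, -0.02839268, -0.0349279 ]), 'grip_width': 0.08524354006450065}
0.0187
```

View pics/side0.png

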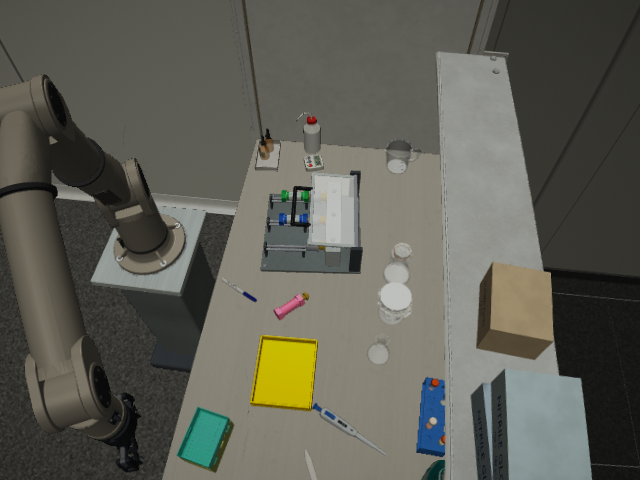

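View pics/top0.png

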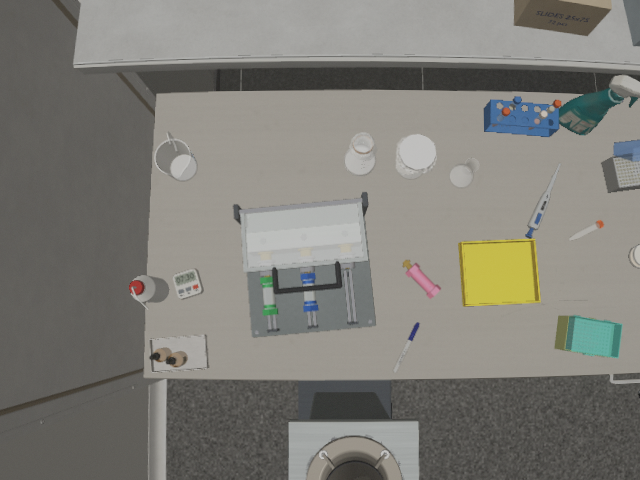

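The top view shows the station at about (308,270), with a green cartridge at (268,295), a blue one at (309,287) and an empty right coupler. The yellow tray is at (500,272), and a pink look-alike lies loose at (422,280). The wash bottle is at (140,288). Next I'll write helpers and look at enlarged crops.

```bash
cat > h.py <<'E'
from bench import r, grab_frame, camera_params
import cv2, numpy as np
from scipy.spatial.transform import Rotation as R
def cam(n):
    c=camera_params(n); K=np.array([[c['fx'],0,c['cx']],[0,c['fy'],c['cy']],[0,0,1.]])
    return K,np.array([c['k1'],0,0,0,0.]),R.from_rotvec(c['attitude']).as_matrix(),np.array(c['eye'])
def ray(n,p):
    K,d,A,e=cam(n); u=cv2.undistortPoints(np.array([[p]],float),K,d)[0,0]
    v=A@np.array([u[0],u[1],1]); return e,v/np.linalg.norm(v)
def plane(n,p,z):
    e,v=ray(n,p); return e+v*(z-e[2])/v[2]
def tri(ps,pt):
    e1,v1=ray('side',ps); e2,v2=ray('top',pt)
    s=np.linalg.lstsq(np.stack([v1,-v2],1),e2-e1,rcond=None)[0]
    a=e1+s[0]*v1;b=e2+s[1]*v2; return (a+b)/2,np.linalg.norm(a-b)
def proj(n,P):
    K,d,A,e=cam(n); q,_=cv2.projectPoints(np.atleast_2d(np.array(P,float)),cv2.Rodrigues(A.T)[0],-A.T@e,K,d); return q[:,0]
def snap(n,name): 
    im=grab_frame(n)[:,:,::-1].copy(); cv2.imwrite(f'pics/{name}.png',im); return im
def crop(im,x0,y0,x1,y1,s,name):
    c=cv2.resize(im[y0:y1,x0:x1],None,fx=s,fy=s,interpolation=cv2.INTER_CUBIC); cv2.imwrite(f'pics/{name}.png',c)
def cen(im,lo,hi,box):
    x0,y0,x1,y1=box; m=cv2.inRange(cv2.cvtColor(im[y0:y1,x0:x1],cv2.COLOR_BGR2HSV),lo,hi)
    k,l,st,c=cv2.connectedComponentsWithStats(m)
    return [(st[i,4],c[i]+[x0,y0]) for i in np.argsort(-st[1:,4])+1 if st[i,4]>8]
E
python3 - <<'E'
from h import *
s=cv2.imread('pics/side0.png');t=cv2.imread('pics/top0.png')
o=r.get_obs(); print(proj('side',o['tcp_pos']))
crop(t,220,180,400,350,4,'tc0'); crop(s,250,150,380,280,4,'sc0')
for n,im in(('side',s),('top',t)):
  print(n,'Y',cen(im,(22,150,120),(35,255,255),(0,0,640,480))[:2])
E
```

```text
[[144.09506515 441.50266456]]
side Y [(np.int32(3943), array([284.63378138, 372.49759067])), (np.int32(10), array([305.6, 294.3]))]
top Y [(np.int32(4860), array([498.66419753, 271.9063786 ]))]
```

View pics/tc0.png

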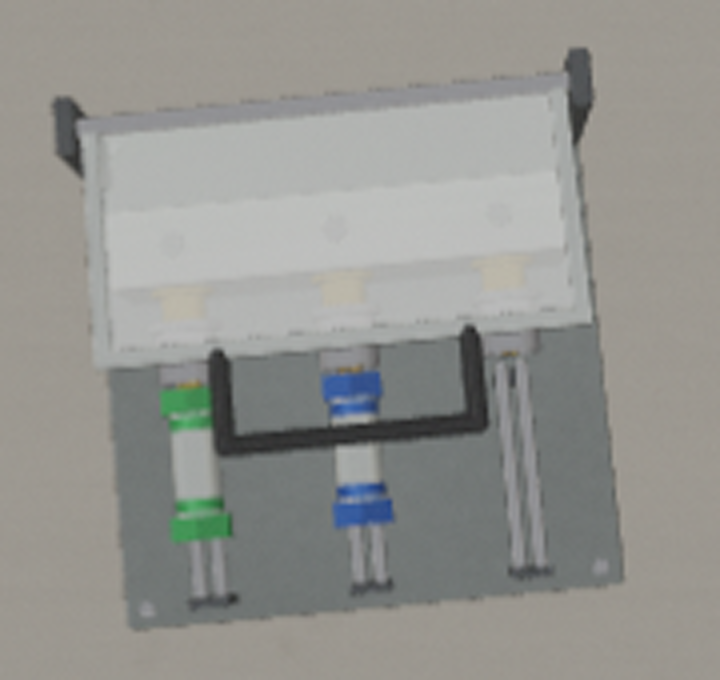

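View pics/sc0.png

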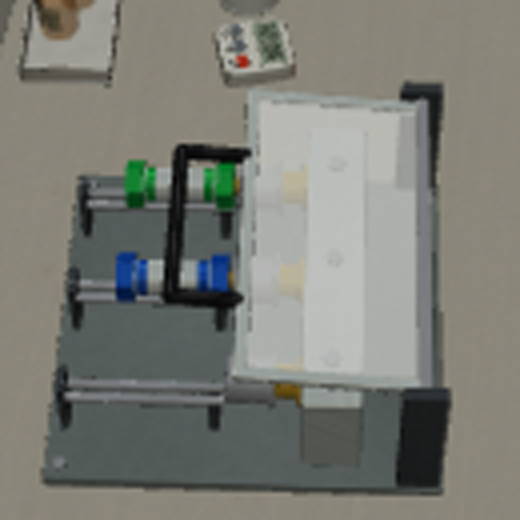

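```bash
python3 - <<'E'
from h import *
s=cv2.imread('pics/side0.png');t=cv2.imread('pics/top0.png')
np.set_printoptions(precision=4,suppress=True)
for nm,lo,hi in(('g',(50,120,60),(75,255,255)),('b',(105,140,60),(125,255,255))):
    for n,im,box in(('side',s,(255,160,325,240)),('top',t,(240,250,340,350))):
        print(nm,n,[(a,c,plane(n,c,.075)) for a,c in cen(im,lo,hi,box)[:4]])
def T(x,a): return [250+x[0]/4,150+x[1]/4],[220+a[0]/4,180+a[1]/4]
print('hL',tri(*T((180,152),(224,445)))); print('hR',tri(*T((172,297),(484,422))))
print('postR',tri(*T((424,390),(578,50))))
f=lambda n,x:plane(n,x,.012)
print(f('top',(252.5,337.5)),f('top',(375.5,325)),f('side',(261.25,271.25)),f('side',(360.75,273.25)),f('side',(270,194.5)))
P=[plane('top',p,.03) for p in((460,240),(536,238.5),(539,304),(464,306))];print(P)
E
```

```text
g side [(np.int32(70), array([304.8429, 195.7286]), array([0.4879, 0.1989, 0.075 ])), (np.int32(68), array([284.3088, 195.3382]), array([0.4208, 0.1926, 0.075 ]))]
g top [(np.int32(69), array([269.7681, 311.5942]), array([0.418 , 0.1958, 0.075 ])), (np.int32(49), array([265.6939, 279.7551]), array([0.4922, 0.2061, 0.075 ])), (np.int32(19), array([270.    , 305.7895]), array([0.4315, 0.1954, 0.075 ])), (np.int32(16), array([266.75 , 285.375]), array([0.4791, 0.2035, 0.075 ]))]
b side [(np.int32(78), array([282.141 , 218.5769]), array([0.4298, 0.0982, 0.075 ])), (np.int32(55), array([303.1455, 218.2364]), array([0.4955, 0.1075, 0.075 ]))]
b top [(np.int32(68), array([310.4412, 307.6471]), array([0.4272, 0.1011, 0.075 ])), (np.int32(64), array([307.4062, 275.7969]), array([0.5014, 0.1083, 0.075 ])), (np.int32(20), array([308. , 281.5]), array([0.4881, 0.1069, 0.075 ])), (np.int32(20), array([310.  , 302.05]), array([0.4402, 0.1021, 0.075 ]))]
hL (array([0.4624, 0.1747, 0.1389]), np.float64(0.0007398681153889761))
hR (array([0.4768, 0.0319, 0.1426]), np.float64(0.00345193038441865))
postR (array([ 0.6764, -0.0247,  0.1444]), np.float64(0.014807950186336197))
[0.3547 0.2452 0.012 ] [ 0.385  -0.0556  0.012 ] [ 0.3875 -0.0635  0.012 ] [ 0.6922 -0.0332  0.012 ] [0.3582 0.241  0.012 ]
[array([ 0.5916, -0.2658,  0.03  ]), array([ 0.5951, -0.4597,  0.03  ]), array([ 0.4323, -0.459 ,  0.03  ]), array([ 0.4296, -0.2703,  0.03  ])]
```

Two cartridges are present: blue in the middle coupler and green on the left. The pink part on the bench at top-view (422,280) is a loose look-alike, so I'll leave it alone. The measurements agree with the given sizes:
- **Yaw:** about 0.099.
- **Station origin:** about (0.463, 0.104).
- **Coupler spacing:** 95 mm.
- **Handle:** 0.189 m from the hinge, with the guard ajar by about 0.08 rad.

```bash
cat >> h.py <<'E'
O=np.array([.463,.104]); TH=.099
def st(x,y,z=0): c,s=np.cos(TH),np.sin(TH); return np.array([O[0]+c*x-s*y,O[1]+s*x+c*y,z])
def inst(p): c,s=np.cos(TH),np.sin(TH); d=np.array(p[:2])-O; return np.array([c*d[0]+s*d[1],-s*d[0]+c*d[1]]+list(p[2:]))
def goal(P,phi=None):
    o=r.get_obs(); M=R.from_rotvec(o['orientation']).as_matrix(); ph=np.arctan2(M[1,0],M[0,0])
    print('clock',round(o['clock'],2),'tcp',o['tcp_pos'].round(4),'st',inst(o['tcp_pos']).round(4),'phi',round(ph,3),'zaxis',M[:,2].round(3),'F',o['contact_force'].round(1),'w',round(o['grip_width'],4),'j',o['joints'].round(2))
    print('d tool mm',(M.T@(np.array(P)-o['tcp_pos'])*1000).round(1), 'twist',None if phi is None else round(ph-phi,3))
E
python3 - <<'E'
from h import *
goal((.45,-.3,.26),1.67)
E
```

```text
clock 0.1 tcp [ 0.2569 -0.6236  0.2038] st [-0.277  -0.7037  0.2038] phi 0.391 zaxis [-0.001  0.001 -1.   ] F [ 0.4  0.5 -0.8] w 0.0852 j [ 1.07  0.48  0.02  1.56 -0.01  1.11 -0.08]
d tool mm [ 301.8 -225.7  -55.8] twist -1.279
```

>>> carry_out --motion "0.3 0 0 -50 0; 0.6 40 -30 -6 0; 0.6 45 -34 0 0; 0.6 45 -34 0 0; 0.6 45 -34 0 0; 0.6 45 -34 0 0; 0.6 45 -34 0 0; 0.6 37 -26 0 0" --newtons 40

```text
clock: 1.1
tcp_pos: [0.4511, -0.2976, 0.2605]
orientation: [-3.081, -0.612, 0.0]
contact_force: [0.2, -0.3, -1.0]
grip_width: 0.0342
```

```bash
python3 - <<'E'
from h import *
goal((.4696,.1033,.26),1.67)
E
```

```text
clock 1.1 tcp [ 0.4511 -0.2976  0.2605] st [-0.0516 -0.3985  0.2605] phi 0.392 zaxis [-0.  0. -1.] F [ 0.2 -0.3 -1. ] w 0.0342 j [ 0.6   0.21 -0.16  1.8   0.04  1.13 -0.75]
d tool mm [ 170.4 -363.4    0.7] twist -1.278
```

>>> carry_out --motion "0.6 21 -45 0 0; 0.6 21 -45 0 0; 0.6 22 -46 0 0; 0.6 21 -45 0 0; 0.6 21 -46 0 0; 0.6 22 -45 0 0; 0.6 21 -46 0 0; 0.6 21 -45 0 0"

```text
clock: 2.1
tcp_pos: [0.4688, 0.1017, 0.2606]
orientation: [3.082, 0.61, -0.0]
contact_force: [0.3, -0.3, -0.2]
grip_width: 0.0338
```

>>> carry_out --motion "0.6 0 0 0 -0.16; 0.6 0 0 0 -0.16; 0.6 0 0 0 -0.16; 0.6 0 0 0 -0.16; 0.6 0 0 0 -0.16; 0.6 0 0 0 -0.16; 0.6 0 0 0 -0.16; 0.6 0 0 0 -0.16"

```text
clock: 3.1
tcp_pos: [0.4689, 0.1001, 0.2603]
orientation: [-2.101, -2.335, 0.001]
contact_force: [0.3, 0.0, -0.7]
grip_width: 0.0344
```

```bash
python3 - <<'E'
from h import *
goal((.4696,.1033,.15),1.67)
E
```

```text
clock 3.1 tcp [0.4689 0.1001 0.2603] st [ 0.0054 -0.0045  0.2603] phi 1.676 zaxis [-0.001 -0.    -1.   ] F [ 0.3  0.  -0.7] w 0.0344 j [ 0.22  0.15 -0.61  1.9   0.09  1.12 -0.32]
d tool mm [  3.1   1.2 110.3] twist 0.006
```

>>> carry_out --motion "0.6 3 1 20 0; 0.6 0 0 20 0; 0.6 0 0 20 0; 0.6 0 0 20 0; 0.6 0 0 12 0; 0.6 0 0 0 0; 0.6 0 0 0 0; 0.6 0 0 0 0"

```text
clock: 4.1
tcp_pos: [0.4704, 0.1035, 0.1694]
orientation: [2.107, 2.329, 0.002]
contact_force: [0.4, -0.2, 0.0]
grip_width: 0.0343
```

```bash
python3 - <<'E'
from h import *
s=snap('side','side1');t=snap('top','top1')
crop(t,240,220,380,340,5,'tc1'); crop(s,240,130,380,250,5,'sc1')
goal((.4696,.1033,.121),1.67)
E
```

```text
clock 4.2 tcp [0.4703 0.1034 0.1692] st [ 0.0072 -0.0013  0.1692] phi 1.671 zaxis [ 0.001  0.    -1.   ] F [0.2 0.5 0.5] w 0.0343 j [ 0.18  0.25 -0.6   2.01  0.18  0.92 -0.42]
d tool mm [-0.1 -0.7 48.2] twist 0.001
```

View pics/tc1.png

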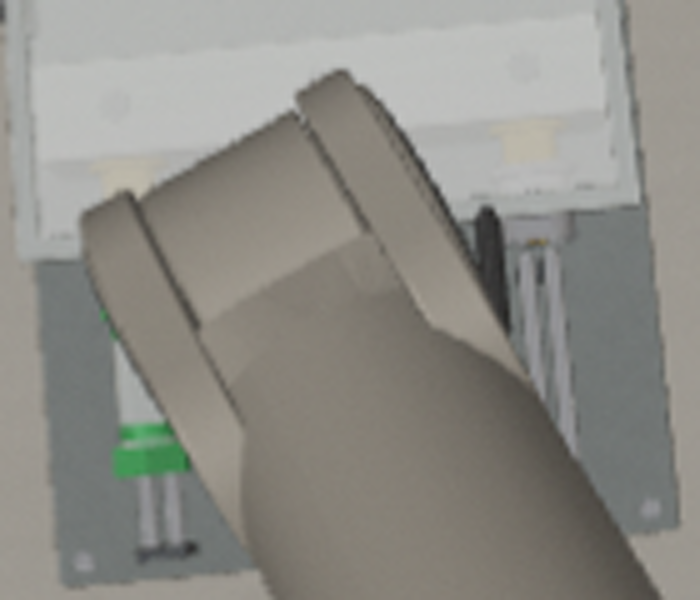

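View pics/sc1.png

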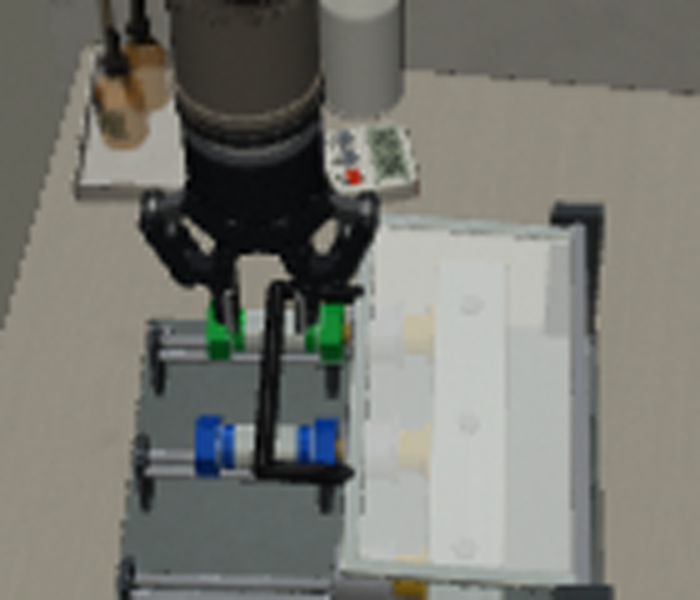

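The side view shows both finger tips, at crop (225,330) and (300,330), straddling the bar at (265,380). The alignment is good, so I'll descend and close.

>>> carry_out --motion "0.6 0 0 10 0; 0.6 0 0 10 0; 0.6 0 0 10 0; 0.6 0 0 10 0; 0.6 0 0 8 0; 0.6 0 0 0 0; 0.8 0 0 0 0; 1 0 0 0 0"

```text
clock: 5.2
tcp_pos: [0.4699, 0.1034, 0.121]
orientation: [2.108, 2.329, -0.0]
contact_force: [-0.4, 0.1, 1.1]
grip_width: 0.0009
```

>>> carry_out --motion "1 0 0 0 0; 1 0 0 0 0; 1 0 0 0 0; 1 0 0 0 0; 1 0 0 -4 0; 1 0 0 -4 0; 1 0 0 -4 0; 1 0 0 0 0"

```text
clock: 6.2
tcp_pos: [0.4702, 0.1034, 0.1331]
orientation: [2.107, 2.329, 0.001]
contact_force: [0.2, -0.2, -0.4]
grip_width: 0.0
```

```bash
python3 - <<'E'
from h import *
s=snap('side','side2')
crop(s,240,130,380,250,5,'sc2')
goal((.4696,.1033,.121),1.67)
E
```

```text
clock 6.25 tcp [0.47   0.1034 0.1329] st [ 0.0069 -0.0013  0.1329] phi 1.671 zaxis [ 0.  0. -1.] F [-0.5  0.1 -1. ] w 0.0003 j [ 0.15  0.31 -0.58  2.05  0.22  0.85 -0.46]
d tool mm [-0.  -0.4 11.9] twist 0.001
```

View pics/sc2.png

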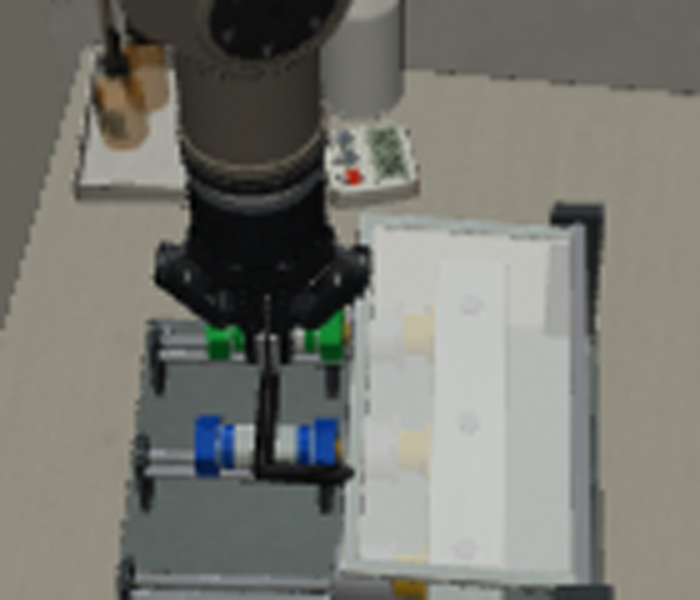

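The fingers closed to 0, so the bar was not between them. I'll re-measure the bar height.

```bash
python3 - <<'E'
from h import *
for P in((.47,.1034,.133),(.47,.1034,.152)):
    print((proj('side',P)-[240,130])*5,(proj('top',P)))
s=cv2.imread('pics/side0.png');t=cv2.imread('pics/top0.png')
# expected bar centre for several angles
for a in (0,.05,.08,.12,.16):
    for y in(-.07,.07):
        p=st(.195-.19*np.cos(a),y,.125+.19*np.sin(a)); print(a,y,p.round(3),proj('side',p).round(1),proj('top',p).round(1))
# bar pixels: dark centroid along scan rows
for n,im,box in(('side',s,(286,183,300,228)),('top',t,(272,282,346,296))):
    x0,y0,x1,y1=box; g=im[y0:y1,x0:x1].max(2); print(n); print(g)if n=='side' else print(g[:,::3])
E
```

```text
[[270.3251347  385.85766225]] [[308.44476117 288.0850845 ]]
[[268.79639176 366.51701837]] [[308.0876167  287.68297602]]
0 -0.07 [0.475 0.035 0.125] [[292.3 227. ]] [[339.3 286. ]]
0 0.07 [0.461 0.174 0.125] [[294.9 190.9]] [[276.9 292.3]]
0.05 -0.07 [0.475 0.035 0.134] [[292.2 225.1]] [[339.4 285.7]]
0.05 0.07 [0.461 0.174 0.134] [[294.8 189. ]] [[276.5 292. ]]
0.08 -0.07 [0.475 0.035 0.14 ] [[292.2 224. ]] [[339.4 285.4]]
0.08 0.07 [0.462 0.174 0.14 ] [[294.8 187.8]] [[276.2 291.7]]
0.12 -0.07 [0.476 0.035 0.148] [[292.3 222.5]] [[339.4 284.9]]
0.12 0.07 [0.462 0.174 0.148] [[295.  186.2]] [[275.8 291.3]]
0.16 -0.07 [0.477 0.035 0.155] [[292.6 221. ]] [[339.5 284.2]]
0.16 0.07 [0.463 0.174 0.155] [[295.2 184.7]] [[275.4 290.6]]
side
[[139 137 138 139 139 139 140 140 140 139 138 138 139 140]
 [137 137 138 138 138 138 138 139 139 138 139 139 139 139]
 [139 138 137 138 138 137 139 139 138 137 138 137 137 138]
 [136 137 137 139 138 139 139 134  67  26  30  50  38  36]
 [137 136 137 139 137 138 136  98  16  39  16  19  17  20]
 [138 138 139 140 137 138 135  64  16  34  13  12  11  15]
 [
[... 3074 characters left out ...]
53  54  57  57  54  49  49  55  61  72
   87  89  96 107 119 120 116]
 [148  61  51  55  54  57  55  54  55  53  52  50  58  77  87  91  96 107
  121 122 120 121 119 121 117]
 [150  60  51  57  59  53  50  48  53  62  72 123 126 135 126 124 122 123
  121 121 121 121 121 120 118]
 [152  55  50  47  47  52  63  85  93 100 107 169 168 167 130 123 121 121
  120 123 120 121 120 119 117]
 [153  58  67  72  91  91 100 120 122 123 123 169 167 167 130 123 123 122
  121 120 120 120 120 120 117]
 [155  97  99 107 120 122 122 123 120 121 123 170 165 167 133 123 121 122
  120 121 122 121 119 120 117]
 [155 119 120 121 120 122 120 122 122 121 124 169 167 166 135 123 121 120
  121 121 123 121 119 121 119]]
```

```bash
python3 - <<'E'
from h import *
print((proj('side',[(.4703,.1034,.1692),(.4703,.1034,.1882),(.47,.1034,.133)])-[240,130])*5)
s=snap('side','side3'); crop(s,270,175,320,215,14,'sc3')
o=r.get_obs(); print(o)
E
```

```text
[[267.87948601 348.69386554]
 [266.2945813  328.543756  ]
 [270.3251347  385.85766225]]
{'clock': 6.3, 'joints': array([ 0.15428981,  0.30525321, -0.58358008,  2.04803448,  0.22264276,
        0.84873256, -0.45628417]), 'qvel': array([-0.00151003,  0.00329502,  0.00074293,  0.0031737 , -0.00018589,
       -0.00180052, -0.00022484]), 'tau': array([ 4.68829312e-03, -4.01896477e+01, -3.95855427e+00, -2.31333625e+01,
        6.27957605e-03, -3.43608481e-04,  3.37561636e-03]), 'tcp_pos': array([0.46990471, 0.1033156 , 0.13273568]), 'orientation': array([2.10758806e+00, 2.32954657e+00, 8.59069492e-05]), 'contact_force': array([-0.39631984, -0.67276949, -0.76952419]), 'moment': array([-0.02845148,  0.04786267, -0.01255765]), 'grip_width': -0.00036004712824895844}
```

View pics/sc3.png

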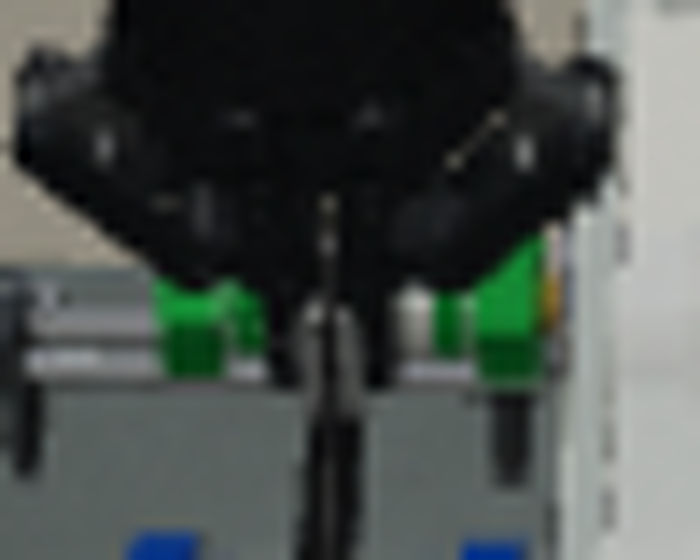

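>>> carry_out --motion "1 0 0 -15 0; 1 0 0 -15 0; 0.8 0 0 -15 0; 0.6 0 0 0 0; 0.6 0 0 0 0; 0.6 0 0 0 0; 0.6 0 0 10 0; 0.6 0 0 10 0"

```text
clock: 7.3
tcp_pos: [0.4696, 0.1032, 0.1566]
orientation: [-2.107, -2.329, 0.001]
contact_force: [-0.1, 0.2, 0.3]
grip_width: 0.034
```

>>> carry_out --motion "0.6 0 0 10 0; 0.6 0 0 10 0; 0.6 0 0 8 0; 0.6 0 0 8 0; 0.6 0 0 6 0; 0.6 0 0 6 0; 0.6 0 0 4 0; 0.6 0 0 0 0"

```text
clock: 8.3
tcp_pos: [0.4697, 0.1033, 0.1055]
orientation: [-2.108, -2.329, 0.001]
contact_force: [-0.2, -0.5, 0.4]
grip_width: 0.0339
```

```bash
python3 - <<'E'
from h import *
s=snap('side','side4'); crop(s,270,175,320,215,14,'sc4')
goal((.4696,.1033,.10),1.67)
E
```

```text
clock 8.35 tcp [0.4699 0.1034 0.1057] st [ 0.0068 -0.0013  0.1057] phi 1.671 zaxis [ 0.  0. -1.] F [ 0.2 -0.1 -0.6] w 0.0342 j [ 0.14  0.35 -0.57  2.07  0.26  0.79 -0.49]
d tool mm [-0.  -0.3  5.7] twist 0.001
```

View pics/sc4.png

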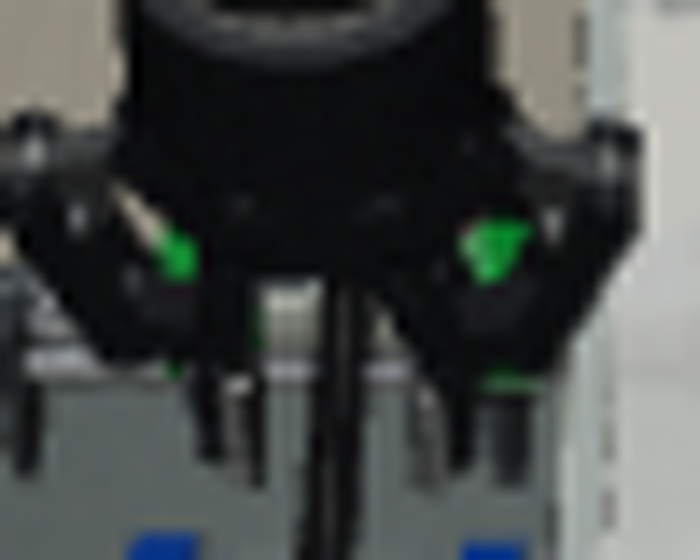

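>>> carry_out --motion "0.75 0 0 0 0; 0.85 0 0 0 0; 1 0 0 0 0; 1 0 0 0 0; 1 0 0 0 0; 1 0 0 0 0; 1 0 0 0 0; 1 0 0 0 0"

```text
clock: 9.35
tcp_pos: [0.4688, 0.1032, 0.1054]
orientation: [-2.107, -2.329, 0.003]
contact_force: [-5.2, 1.0, 1.0]
grip_width: 0.0101
```

```bash
python3 - <<'E'
from h import *
s=snap('side','side5'); crop(s,270,175,320,215,14,'sc5')
goal((.4696,.1033,.10),1.67)
E
```

```text
clock 9.4 tcp [0.4688 0.1032 0.1054] st [ 0.0057 -0.0014  0.1054] phi 1.671 zaxis [-0.002 -0.001 -1.   ] F [-5.3  0.1  1.4] w 0.0105 j [ 0.14  0.35 -0.57  2.07  0.26  0.79 -0.49]
d tool mm [0.  0.8 5.4] twist 0.001
```

View pics/sc5.png

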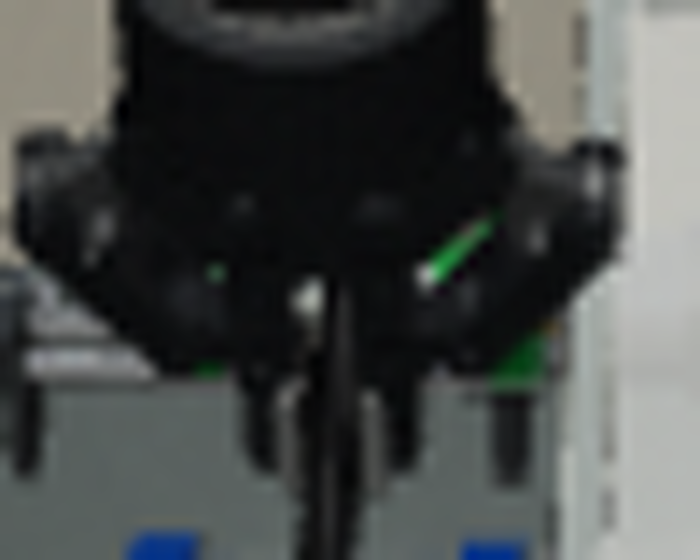

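The bar now sits between the pads at crop (330,400), with a reading of 10 mm. Now swing along the arc, starting with a slow test.

>>> carry_out --motion "1 0 1 -9 0; 1 0 1 -9 0; 1 0 2 -9 0; 1 0 2 -9 0; 1 0 3 -9 0; 1 0 3 -9 0; 1 0 4 -9 0; 1 0 4 -9 0"

```text
clock: 10.4
tcp_pos: [0.4888, 0.1051, 0.1781]
orientation: [-2.107, -2.329, 0.003]
contact_force: [-6.8, -0.0, -2.8]
grip_width: 0.0101
```

```bash
python3 - <<'E'
from h import *
s=snap('side','side6'); crop(s,230,120,390,280,4,'sc6')
goal((.4696,.1033,.10),1.67)
E
```

```text
clock 10.45 tcp [0.4894 0.1051 0.1792] st [ 0.0264 -0.0015  0.1792] phi 1.671 zaxis [-0.001 -0.001 -1.   ] F [-9.4 -0.4  4.5] w 0.0099 j [ 0.17  0.28 -0.59  1.96  0.19  0.96 -0.41]
d tool mm [  0.2 -19.8  79.3] twist 0.001
```

View pics/sc6.png

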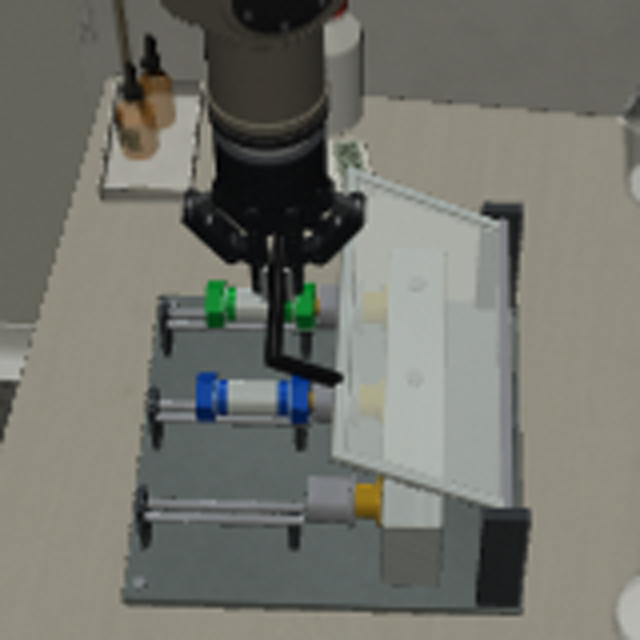

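The guard is swinging with the bar gripped; grip at crop (270,290). I'll carry on along the arc.

>>> carry_out --motion "1 0 3 -8 0; 1 0 4 -9 0; 1 0 5 -8 0; 1 0 5 -8 0; 1 0 6 -7 0; 1 0 6 -8 0; 1 0 6 -7 0; 1 0 7 -7 0"

```text
clock: 11.45
tcp_pos: [0.5349, 0.1093, 0.2392]
orientation: [2.107, 2.327, 0.008]
contact_force: [16.1, 3.2, -26.2]
grip_width: 0.0097
```

>>> carry_out --motion "1 0 7 -6 0; 1 0 7 -6 0; 1 0 8 -6 0; 1 0 8 -5 0; 1 0 8 -5 0; 1 0 8 -4 0; 1 0 9 -4 0; 1 0 9 -4 0"

```text
clock: 12.45
tcp_pos: [0.5944, 0.1148, 0.2757]
orientation: [-2.106, -2.327, 0.007]
contact_force: [5.9, 1.8, -29.0]
grip_width: 0.0095
```

```bash
python3 - <<'E'
from h import *
s=snap('side','side7'); crop(s,230,100,390,280,3.3,'sc7')
goal((.4696,.1033,.10),1.67)
E
```

```text
clock 12.5 tcp [0.5956 0.1149 0.2763] st [ 0.133  -0.0023  0.2763] phi 1.67 zaxis [-0.004 -0.001 -1.   ] F [  5.9   1.6 -24.6] w 0.0097 j [ 0.14  0.37 -0.57  1.61  0.2   1.24 -0.37]
d tool mm [   1.  -125.8  176.8] twist 0.0
```

View pics/sc7.png

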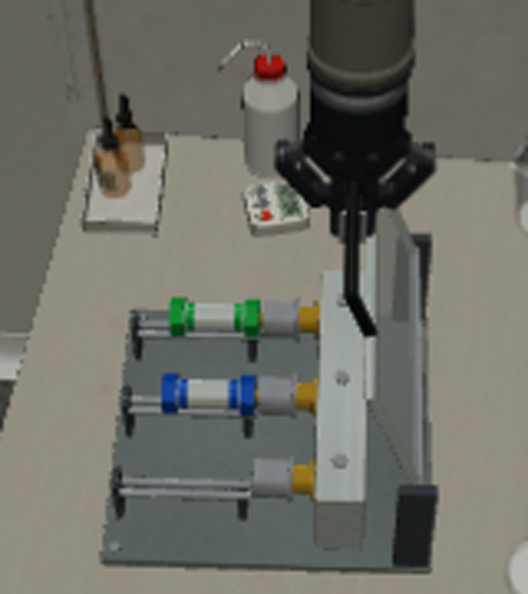

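The forces show I'm lifting a few millimetres too high. I'll ease down and push on past upright.

>>> carry_out --motion "1 0 6 3 0; 1 0 8 1 0; 1 0 8 -1 0; 1 0 8 -1 0; 1 0 8 -1 0; 1 0 8 -1 0; 1 0 8 0 0; 1 0 6 0 0"

```text
clock: 13.5
tcp_pos: [0.657, 0.1206, 0.2845]
orientation: [2.107, 2.324, 0.004]
contact_force: [-3.0, -4.4, 10.8]
grip_width: 0.0099
```

```bash
python3 - <<'E'
from h import *
s=snap('side','side8'); crop(s,230,100,390,280,3.3,'sc8')
goal((.4696,.1033,.10),1.67)
E
```

```text
clock 13.55 tcp [0.6578 0.1207 0.2845] st [ 0.1955 -0.0026  0.2845] phi 1.668 zaxis [ 0.006 -0.001 -1.   ] F [-1.9 -4.3 10.6] w 0.0099 j [ 0.1   0.46 -0.55  1.45  0.25  1.29 -0.37]
d tool mm [   1.3 -190.2  183.3] twist -0.002
```

View pics/sc8.png

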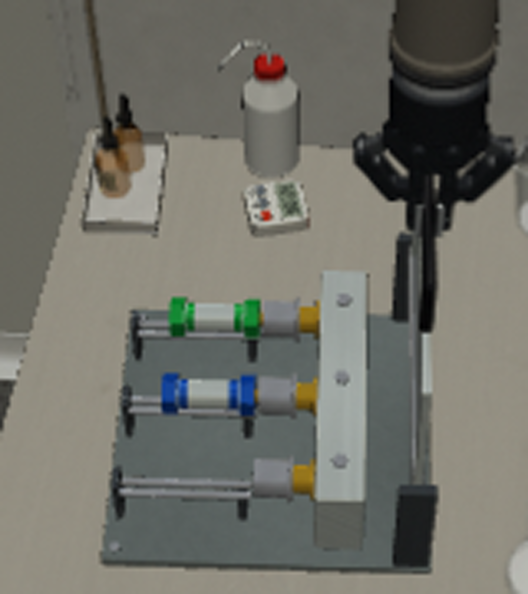

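>>> carry_out --motion "0.6 0 0 0 0; 0.6 0 0 0 0; 0.6 0 0 0 0; 0.6 0 0 -15 0; 0.6 0 0 -25 0; 0.6 0 0 -25 0; 0.6 0 -40 0 0; 0.6 0 -50 0 0"

```text
clock: 14.55
tcp_pos: [0.5651, 0.1133, 0.3457]
orientation: [2.108, 2.33, 0.003]
contact_force: [0.5, 0.2, 0.3]
grip_width: 0.0339
```

>>> carry_out --motion "0.3 0 -50 0 0.18; 0 0 -40 0 0.18; 0 0 0 0 0.18; 0 0 0 0 0.18; 0 0 0 0 0.18; 0 0 0 0 0.18; 0 0 0 0 0.18; 0 0 0 0 0.18"

```text
clock: 15.55
tcp_pos: [0.476, 0.1116, 0.3459]
orientation: [-3.122, -0.354, -0.002]
contact_force: [-0.1, -0.8, 0.7]
grip_width: 0.0854
```

```bash
python3 - <<'E'
from h import *
s=snap('side','side9'); crop(s,240,150,380,280,5.5,'sc9')
t=snap('top','top9'); crop(t,220,180,400,350,4,'tc9')
goal((.4696,.1033,.10),.099)
E
```

```text
clock 15.65 tcp [0.476  0.1116 0.3458] st [0.0137 0.0062 0.3458] phi 0.23 zaxis [ 0.001  0.    -1.   ] F [ 0.1  0.6 -0.4] w 0.0855 j [ 0.12  0.09 -0.5   1.76  0.04  1.3  -1.74]
d tool mm [ -8.4   6.5 245.8] twist 0.131
```

View pics/sc9.png

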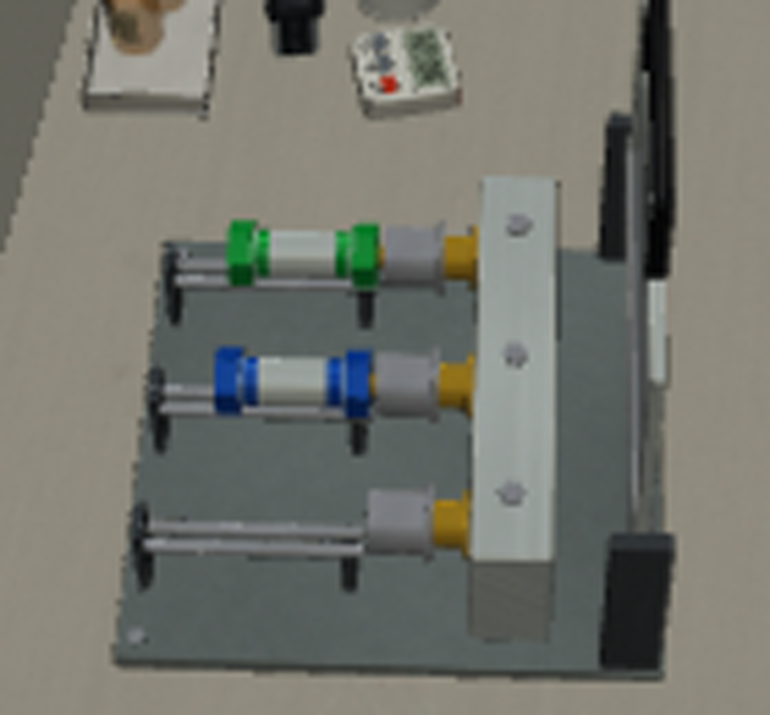

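View pics/tc9.png

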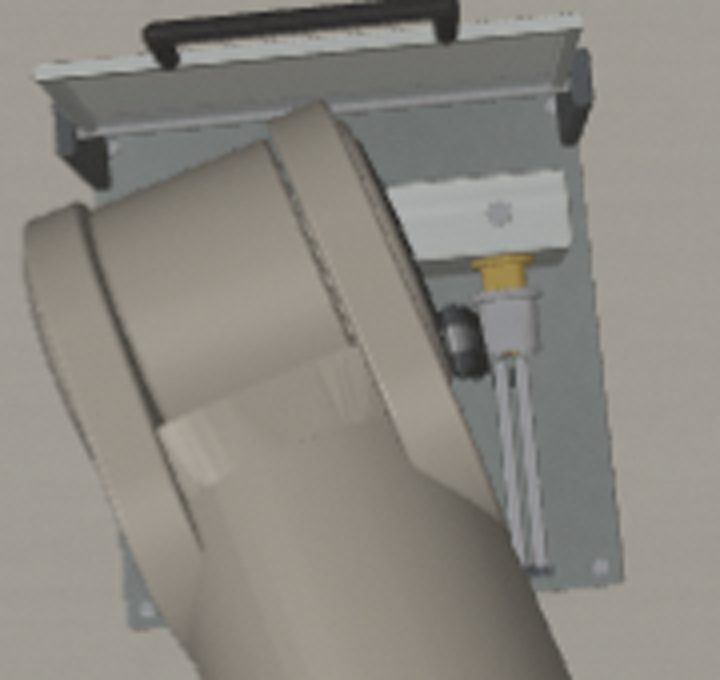

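```bash
python3 - <<'E'
from h import *
for nm,c in dict(gL=(412,255),gM=(405,384),gR=(399,521),greenC=(304,252),blueC=(294,382)).items():
    p=plane('side',(240+c[0]/5.5,150+c[1]/5.5),.07); print(nm,p.round(4),inst(p).round(4))
for nm,c in dict(gR=(508,323)).items():
    p=plane('top',(220+c[0]/4,180+c[1]/4),.07); print(nm,p.round(4),inst(p).round(4))
s=cv2.imread('pics/side9.png')
for lo,hi,b in (((50,120,60),(75,255,255),(240,150,330,230)),((105,140,60),(125,255,255),(240,200,330,240))):
    for a,c in cen(s,lo,hi,b)[:2]: p=plane('side',c,.07); print(a,c,p.round(4),inst(p).round(4))
E
```

```text
gL [0.5203 0.2042 0.07  ] [0.0669 0.0941 0.07  ]
gM [0.5287 0.1089 0.07  ] [ 0.0658 -0.0016  0.07  ]
gR [0.5377 0.015  0.07  ] [ 0.0656 -0.0959  0.07  ]
greenC [0.4559 0.1988 0.07  ] [0.0024 0.0951 0.07  ]
blueC [0.465  0.1027 0.07  ] [ 0.0019 -0.0015  0.07  ]
gR [0.5371 0.0152 0.07  ] [ 0.0649 -0.0957  0.07  ]
71 [304.84507042 195.78873239] [0.4872 0.2027 0.07  ] [0.0338 0.0958 0.07  ]
69 [284.34782609 195.4057971 ] [0.42   0.1963 0.07  ] [-0.0337  0.0961  0.07  ]
77 [282.12987013 218.50649351] [0.4288 0.1021 0.07  ] [-0.0343  0.0015  0.07  ]
67 [303.3880597  219.29850746] [0.4962 0.1071 0.07  ] [ 0.0333 -0.0002  0.07  ]
```

```bash
python3 - <<'E'
from h import *
s=cv2.imread('pics/side9.png'); 
for P in((.476,.1116,.3458),st(.0137,.0062-.05,.359),st(.0137,.0062-.05,.379)): print(proj('side',P))
crop(s,220,60,360,180,5,'sc9b')
E
```

```text
[[292.91592786 156.56473906]]
[[291.55009029 166.88708153]]
[[291.14422692 161.59903228]]
```

View pics/sc9b.png

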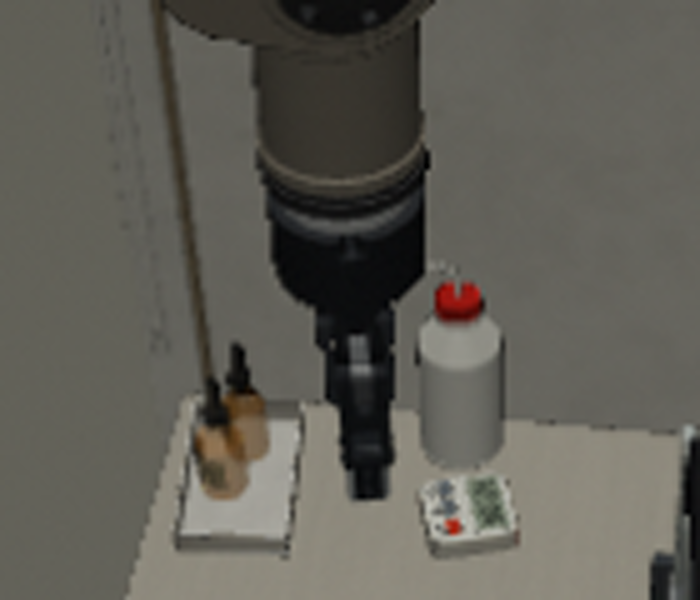

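The guard stands upright, and the right coupler is empty (crop (400,520)). The grips measure at station x≈0.066 and y≈0/0.095, as they should. In the pictures the fingertips sit higher than the reported TCP, so I'll go a bit deeper than nominal. First the middle sleeve.

```bash
python3 - <<'E'
from h import *
goal(st(.068,0,.18),.099)
E
```

```text
clock 15.65 tcp [0.476  0.1116 0.3458] st [0.0137 0.0062 0.3458] phi 0.23 zaxis [ 0.001  0.    -1.   ] F [ 0.1  0.6 -0.4] w 0.0855 j [ 0.12  0.09 -0.5   1.76  0.04  1.3  -1.74]
d tool mm [ 52.8  13.3 165.8] twist 0.131
```

>>> carry_out --motion "0.3 13 3 20 0; 0.3 13 3 20 0; 0.3 13 4 20 0; 0.3 14 3 20 0; 0.3 0 0 30 0; 0.3 0 0 30 0; 0.3 0 0 26 0.131; 0.3 0 0 0 0"

```text
clock: 16.65
tcp_pos: [0.5293, 0.1103, 0.1776]
orientation: [3.137, 0.164, -0.005]
contact_force: [0.4, 0.1, 0.6]
grip_width: 0.0596
```

```bash
python3 - <<'E'
from h import *
s=snap('side','side10'); crop(s,260,130,360,230,6,'sc10')
goal(st(.068,0,.05),.099)
E
```

```text
clock 16.7 tcp [0.5303 0.1108 0.179 ] st [6.76e-02 1.00e-04 1.79e-01] phi 0.105 zaxis [-0.001 -0.    -1.   ] F [-0.1 -0.7  0.2] w 0.0599 j [ 0.06  0.32 -0.46  1.88  0.17  0.98 -1.94]
d tool mm [4.00e-01 1.00e-01 1.29e+02] twist 0.006
```

View pics/sc10.png

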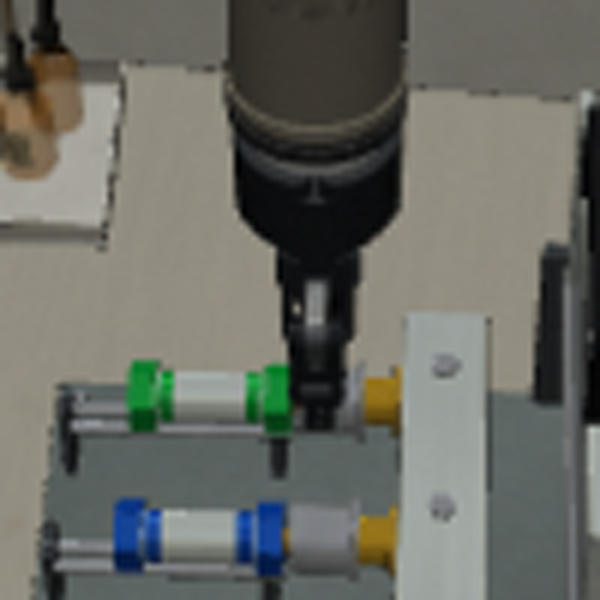

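The finger at crop (318,420) lines up with the middle sleeve column (320). Descend.

>>> carry_out --motion "0.3 0 0 20 0; 0.3 0 0 20 0; 0.3 0 0 20 0; 0.3 0 0 20 0; 0.3 0 0 20 0; 0.3 0 0 15 0; 0.3 0 0 12 0; 0.3 0 0 8 0"

```text
clock: 17.7
tcp_pos: [0.5307, 0.1107, 0.0436]
orientation: [-3.138, -0.158, -0.001]
contact_force: [-0.2, 0.2, 0.0]
grip_width: 0.0595
```

>>> carry_out --motion "0.5 0 0 0 0; 0.7 0 0 0 0; 1 0 0 0 0; 1 0 0 0 0; 1 0 0 0 0; 1 0 0 0 0; 1 0 0 0 0; 1 0 0 0 0" --newtons 80

```text
clock: 18.7
tcp_pos: [0.5306, 0.1114, 0.0445]
orientation: [-3.137, -0.157, -0.001]
contact_force: [-2.9, 1.3, 5.8]
grip_width: 0.0318
```

```bash
python3 - <<'E'
from h import *
s=snap('side','side11'); crop(s,260,150,360,250,6,'sc11')
goal(st(.068,0,.05),.099)
E
```

```text
clock 18.75 tcp [0.5306 0.1114 0.0445] st [0.068  0.0007 0.0445] phi 0.1 zaxis [ 0.001  0.001 -1.   ] F [-1.9  1.7  6.3] w 0.032 j [-0.    0.5  -0.4   1.98  0.29  0.71 -2.05]
d tool mm [ 0.   0.7 -5.5] twist 0.001
```

View pics/sc11.png

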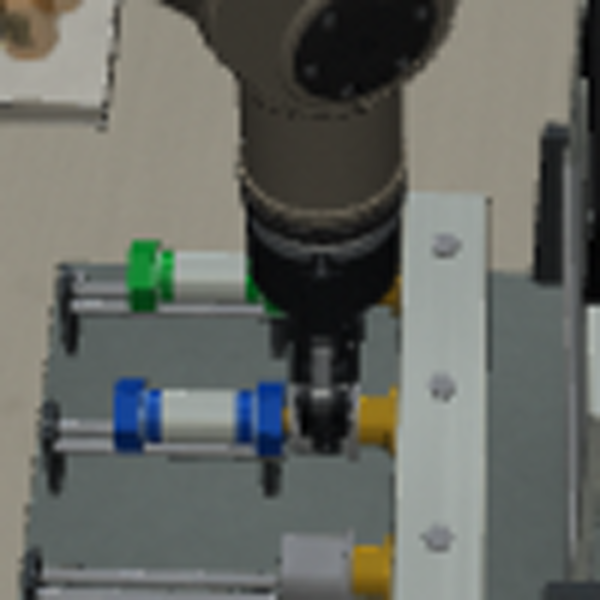

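The width reads 32 against a true 36, with an upward force, so the pads sit above the axis. I'll reopen, lower 8 mm and regrip.

>>> carry_out --motion "0.4 0 0 0 0; 0.4 0 0 0 0; 0.4 0 0 4 0; 0.4 0 0 4 0; 0.6 0 0 0 0; 1 0 0 0 0; 1 0 0 0 0; 1 0 0 0 0"

```text
clock: 19.75
tcp_pos: [0.53, 0.1113, 0.0357]
orientation: [-3.137, -0.158, 0.001]
contact_force: [-2.3, 4.8, 1.5]
grip_width: 0.0326
```

>>> carry_out --motion "1 0 0 0 0; 1 0 0 0 0; 1 0 0 0 0; 1 0 0 0 0; 1 0 0 0 0; 1 2 0 0 0; 1 2 0 0 0; 1 2 0 0 0"

```text
clock: 20.75
tcp_pos: [0.5336, 0.1116, 0.0356]
orientation: [3.137, 0.158, -0.007]
contact_force: [-10.7, 2.7, 9.5]
grip_width: 0.0326
```

>>> carry_out --motion "1 3 0 0 0; 1 3 0 0 0; 1 3 0 0 0; 1 3 0 0 0; 1 2 0 0 0; 1 0 0 0 0; 1 0 0 0 0; 1 0 0 0 0"

```text
clock: 21.75
tcp_pos: [0.5451, 0.1126, 0.0355]
orientation: [3.136, 0.158, -0.014]
contact_force: [-16.9, 2.8, 16.8]
grip_width: 0.033
```

```bash
python3 - <<'E'
from h import *
s=snap('side','side12'); crop(s,260,150,360,250,6,'sc12')
goal(st(.068,0,.05),.099)
E
```

```text
clock 21.8 tcp [0.5451 0.1126 0.0355] st [0.0825 0.0004 0.0355] phi 0.101 zaxis [-0.009 -0.002 -1.   ] F [-17.2   2.1  15.8] w 0.033 j [-0.01  0.54 -0.39  1.94  0.3   0.72 -2.05]
d tool mm [-14.7   0.4 -14.4] twist 0.002
```

View pics/sc12.png

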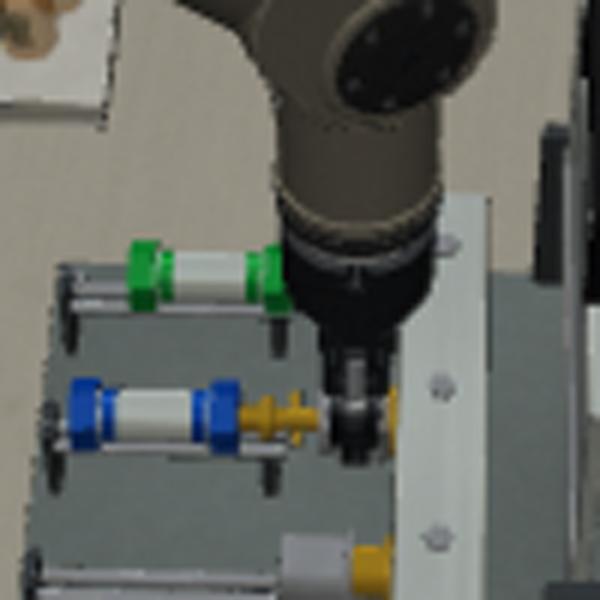

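The blue cartridge has been pushed out by about 28 mm (crop (150,415) against (202,415) before). Release the sleeve and rise.

>>> carry_out --motion "0.4 0 0 0 0; 0.3 0 0 0 0; 0.3 0 0 0 0; 0.3 0 0 0 0; 0.3 0 0 -10 0; 0.3 0 0 -30 0; 0.3 0 0 -40 0; 0.3 0 0 -40 0"

```text
clock: 22.8
tcp_pos: [0.5503, 0.1126, 0.1576]
orientation: [-3.138, -0.157, -0.001]
contact_force: [0.8, -0.6, -0.2]
grip_width: 0.06
```

```bash
python3 - <<'E'
from h import *
s=snap('side','side13'); crop(s,250,150,360,260,5.5,'sc13')
goal(st(.068,0.095,.15),.099)
E
```

```text
clock 22.85 tcp [0.5535 0.1137 0.1632] st [0.091  0.0008 0.1632] phi 0.1 zaxis [ 0.009  0.002 -1.   ] F [1.5 1.5 3.4] w 0.0598 j [ 0.05  0.37 -0.45  1.85  0.2   0.95 -1.96]
d tool mm [-23.  -94.2  13.1] twist 0.001
```

View pics/sc13.png

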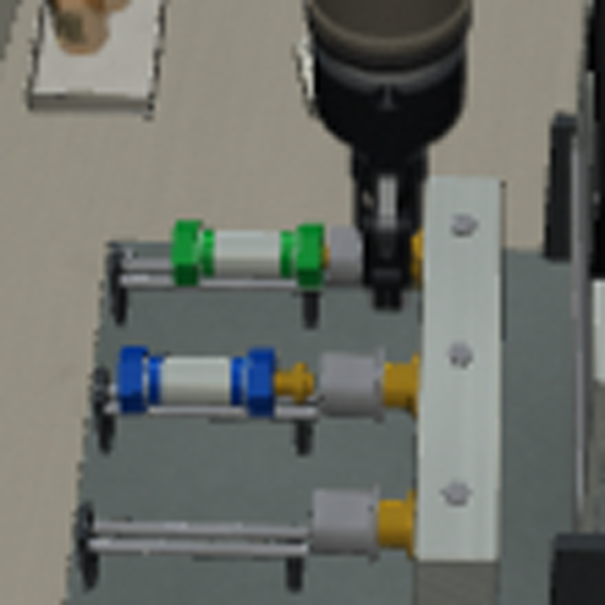

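The middle sleeve is forward again (crop (350,385)) with the blue nose clear of it at (295,383). Now the left sleeve.

>>> carry_out --motion "0.3 -5 -20 0 0; 0.3 -6 -25 0 0; 0.3 -6 -25 0 0; 0.3 -6 -24 0 0; 0.3 0 0 15 0; 0.3 0 0 15 0; 0.3 0 0 0 0; 0.3 0 0 0 0"

```text
clock: 23.85
tcp_pos: [0.5183, 0.203, 0.1255]
orientation: [3.137, 0.155, -0.001]
contact_force: [-0.3, -0.7, -0.7]
grip_width: 0.06
```

```bash
python3 - <<'E'
from h import *
goal(st(.068,0.095,.0355),.099)
E
```

```text
clock 23.85 tcp [0.5183 0.203  0.1255] st [0.0648 0.093  0.1255] phi 0.098 zaxis [-0. -0. -1.] F [-0.3 -0.7 -0.7] w 0.06 j [-0.11  0.42 -0.47  1.89  0.24  0.89 -2.17]
d tool mm [ 3.2 -2.  90. ] twist -0.001
```

>>> carry_out --motion "0.3 3 -2 10 0; 0.3 0 0 20 0; 0.3 0 0 20 0; 0.3 0 0 15 0; 0.3 0 0 15 0; 0.3 0 0 10 0; 0.5 0 0 0 0; 0.7 0 0 0 0"

```text
clock: 24.85
tcp_pos: [0.5209, 0.206, 0.0363]
orientation: [3.137, 0.156, 0.0]
contact_force: [0.2, -0.4, -3.4]
grip_width: 0.0327
```

>>> carry_out --motion "1 0 0 0 0; 1 0 0 0 0; 1 0 0 0 0; 1 0 0 0 0; 1 0 0 0 0; 1 0 0 0 0; 1 0 0 0 0; 1 0 0 0 0"

```text
clock: 25.85
tcp_pos: [0.521, 0.206, 0.0362]
orientation: [3.137, 0.156, 0.001]
contact_force: [-1.8, -1.5, 5.9]
grip_width: 0.0326
```

>>> carry_out --motion "1 3 0 0 0; 1 3 0 0 0; 1 3 0 0 0; 1 3 0 0 0; 1 3 0 0 0; 1 3 0 0 0; 1 2 0 0 0; 1 1 0 0 0"

```text
clock: 26.85
tcp_pos: [0.5366, 0.2074, 0.0359]
orientation: [3.134, 0.158, -0.013]
contact_force: [-17.6, -4.7, 20.8]
grip_width: 0.0327
```

```bash
python3 - <<'E'
from h import *
s=snap('side','side14'); crop(s,250,150,360,260,5.5,'sc14')
goal(st(.068,0.095,.15),.099)
E
```

```text
clock 26.9 tcp [0.5367 0.2074 0.036 ] st [0.0836 0.0956 0.036 ] phi 0.101 zaxis [-0.008 -0.004 -1.   ] F [-16.8  -5.4  20.6] w 0.0329 j [-0.16  0.57 -0.42  1.9   0.32  0.75 -2.23]
d tool mm [ -16.5    0.9 -113.9] twist 0.002
```

View pics/sc14.png

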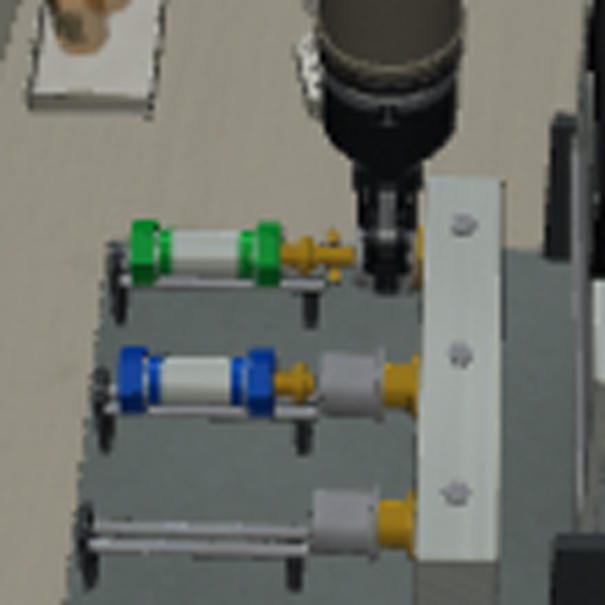

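The green cartridge is pushed out too (crop (205,252)). Release, rise, then move above the green cartridge, whose centre is about 25 mm in front of its seat.

>>> carry_out --motion "0.4 0 0 0 0; 0.3 0 0 0 0; 0.3 0 0 0 0; 0.3 0 0 0 0; 0.3 0 0 -10 0; 0.3 0 0 -30 0; 0.3 0 0 -40 0; 0.3 0 0 -40 0"

```text
clock: 27.9
tcp_pos: [0.5418, 0.2082, 0.1577]
orientation: [-3.137, -0.156, -0.001]
contact_force: [1.1, -0.5, -0.3]
grip_width: 0.0595
```

```bash
python3 - <<'E'
from h import *
s=snap('side','side15'); crop(s,250,150,360,260,5.5,'sc15'); t=snap('top','top15'); 
for nm,lo,hi,b in (('g',(50,120,60),(75,255,255),(240,150,330,230)),('b',(105,140,60),(125,255,255),(240,200,330,240))):
    for a,c in cen(s,lo,hi,b)[:2]: p=plane('side',c,.07); print(nm,a,c,inst(p).round(4))
print(cen(t,(22,150,120),(35,255,255),(300,0,640,480))[:2])
crop(t,380,180,620,360,3.3,'tt15')
goal(st(-.025,0.095,.15),.099)
E
```

```text
g 69 [296.91304348 195.82608696] [0.0077 0.0951 0.07  ]
g 66 [276.54545455 195.34848485] [-0.0594  0.0959  0.07  ]
b 76 [295.72368421 218.67105263] [0.0089 0.0017 0.07  ]
b 70 [274.34285714 218.3       ] [-0.0591  0.0018  0.07  ]
[(np.int32(4862), array([498.67317976, 271.82784862]))]
clock 28.0 tcp [0.5448 0.2099 0.1613] st [0.0918 0.0973 0.1613] phi 0.1 zaxis [ 0.009  0.004 -1.   ] F [0.5 0.8 0.3] w 0.06 j [-0.1   0.41 -0.48  1.8   0.22  0.97 -2.14]
d tool mm [-116.9    2.3   10.2] twist 0.001
```

View pics/sc15.png

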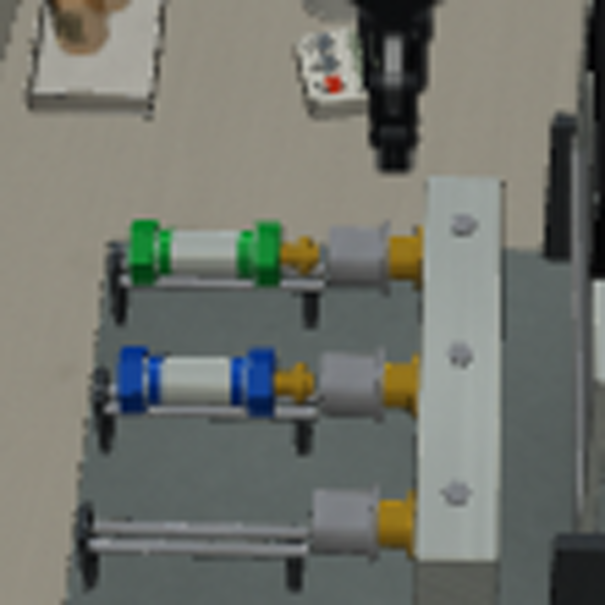

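View pics/tt15.png

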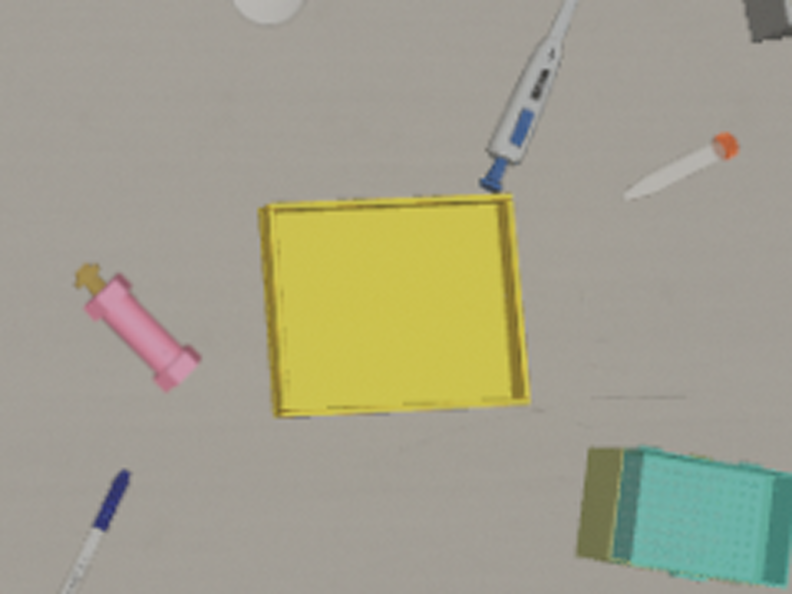

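Both sleeves are forward and both cartridge centres sit at station x≈-0.026. Now grip the green one.

>>> carry_out --motion "0.3 -20 0 0 0; 0.3 -30 1 0 0; 0.3 -30 1 0 0; 0.3 -30 0 0 0; 0.3 -8 0 0 0; 0.3 0 0 15 0; 0.3 0 0 15 0; 0.3 0 0 0 0"

```text
clock: 29.0
tcp_pos: [0.424, 0.1939, 0.1238]
orientation: [3.137, 0.156, -0.005]
contact_force: [0.5, -0.2, -0.3]
grip_width: 0.0596
```

```bash
python3 - <<'E'
from h import *
goal(st(-.026,0.095,.038),.099)
c=[plane('top',(380+a/3.3,180+b/3.3),.03) for a,b in((262,207),(512,195),(529,403),(277,415))]
m=np.mean(c,0); print(m, [np.linalg.norm(c[i]-c[i-1]).round(4) for i in range(4)])
x=(c[0]+c[1]-c[2]-c[3])[:2]; print('yaw',np.arctan2(x[1],x[0]))
y=(c[0]+c[3]-c[1]-c[2])[:2]; print('yaw',np.arctan2(-y[0],y[1]))
s=cv2.imread('pics/side15.png'); crop(s,230,320,340,420,6,'st15')
print(plane('side',cen(s,(22,150,120),(35,255,255),(200,300,350,450))[0][1],.01))
E
```

```text
clock 29.0 tcp [0.424  0.1939 0.1238] st [-0.03    0.0933  0.1238] phi 0.099 zaxis [-0.003 -0.001 -1.   ] F [ 0.5 -0.2 -0.3] w 0.0596 j [-0.11  0.29 -0.52  2.09  0.19  0.82 -2.22]
d tool mm [ 4.3 -1.7 85.8] twist 0.0
[ 0.51138532 -0.36351471  0.03      ] [np.float64(0.1547), np.float64(0.1936), np.float64(0.1568), np.float64(0.1925)]
yaw 0.0363016656155296
yaw 0.04009366541119115
[ 0.51105797 -0.36771888  0.01      ]
```

View pics/st15.png

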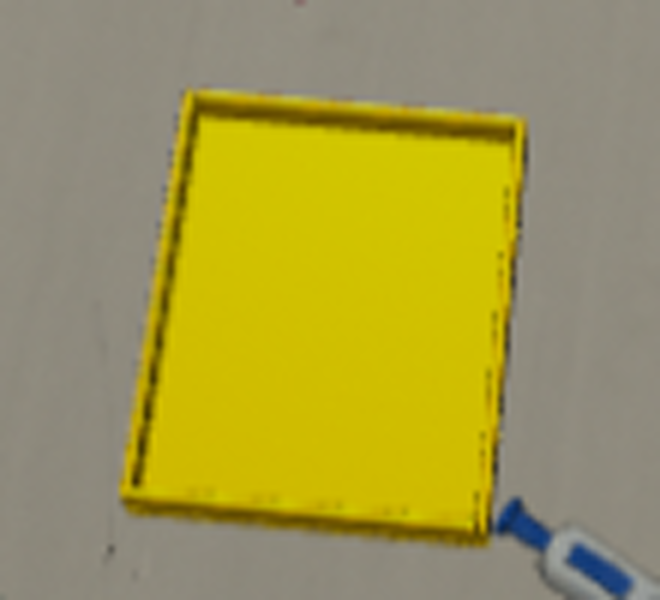

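>>> carry_out --motion "0.3 4 -2 10 0; 0.3 0 0 20 0; 0.3 0 0 20 0; 0.3 0 0 16 0; 0.3 0 0 12 0; 0.3 0 0 8 0; 0.5 0 0 0 0; 0.7 0 0 0 0" --newtons 50

```text
clock: 30.0
tcp_pos: [0.4286, 0.1973, 0.0402]
orientation: [-3.137, -0.157, -0.001]
contact_force: [-1.1, 0.7, 5.0]
grip_width: 0.0267
```

>>> carry_out --motion "1 0 0 0 0; 1 0 0 0 0; 1 0 0 0 0; 1 0 0 0 0; 1 0 0 0 0; 1 0 0 0 0; 1 0 0 -3 0; 1 0 0 -3 0"

```text
clock: 31.0
tcp_pos: [0.428, 0.1964, 0.0456]
orientation: [3.137, 0.156, -0.001]
contact_force: [0.9, -0.6, -1.5]
grip_width: 0.0261
```

```bash
python3 - <<'E'
from h import *
s=snap('side','side16'); crop(s,250,150,360,260,5.5,'sc16')
goal(st(-.026,0.095,.038),.099)
E
```

```text
clock 31.05 tcp [0.4283 0.1966 0.046 ] st [-0.0254  0.0956  0.046 ] phi 0.1 zaxis [ 0. -0. -1.] F [-0.3  0.5 -0.7] w 0.0262 j [-0.17  0.42 -0.47  2.14  0.31  0.65 -2.32]
d tool mm [-0.6  0.6  8. ] twist 0.001
```

View pics/sc16.png

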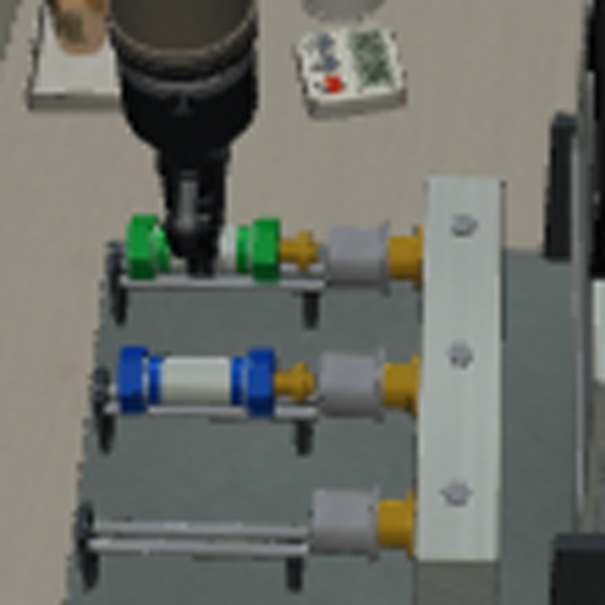

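The green cartridge is gripped at its middle and lifted 6 mm (crop (205,250)). Lift and carry it to the tray.

>>> carry_out --motion "1 0 0 -20 0; 1 0 0 -35 0; 1 0 0 -40 0; 1 0 0 -19 0; 1 0 0 0 0; 1 0 0 0 0; 1 0 20 0 0; 1 0 30 0 0"

```text
clock: 32.05
tcp_pos: [0.4323, 0.147, 0.1583]
orientation: [3.137, 0.16, -0.004]
contact_force: [0.8, -0.4, -1.3]
grip_width: 0.0259
```

```bash
python3 - <<'E'
from h import *
goal((.4985,-.3244,.16),.038)
E
```

```text
clock 32.05 tcp [0.4323 0.147  0.1583] st [-0.0263  0.0459  0.1583] phi 0.102 zaxis [-0.002 -0.    -1.   ] F [ 0.8 -0.4 -1.3] w 0.0259 j [-0.    0.22 -0.52  2.08  0.14  0.88 -2.06]
d tool mm [ 17.8 475.7  -1.8] twist 0.064
```

>>> carry_out --motion "1 1 30 0 0; 1 2 40 0 0; 1 2 45 0 0; 1 2 45 0 0; 1 2 45 0 0; 1 2 45 0 0; 1 2 45 0 0; 1 2 45 0 0"

```text
clock: 33.05
tcp_pos: [0.4811, -0.1909, 0.1581]
orientation: [-3.137, -0.157, 0.004]
contact_force: [0.4, 0.1, -2.1]
grip_width: 0.026
```

>>> carry_out --motion "1 2 45 0 0; 1 2 45 0 0; 1 1 35 0 0; 1 0 15 0 0; 1 0 0 0 0.064; 1 0 0 0 0; 1 0 0 0 0; 1 0 0 0 0"

```text
clock: 34.05
tcp_pos: [0.501, -0.3279, 0.1596]
orientation: [-3.141, -0.059, 0.0]
contact_force: [0.4, 0.1, -0.8]
grip_width: 0.0261
```

```bash
python3 - <<'E'
from h import *
s=snap('side','side17'); crop(s,210,280,370,440,4,'sc17')
t=snap('top','top17'); crop(t,380,180,620,360,3.3,'tt17')
goal((.4985,-.3244,.06),.038)
E
```

```text
clock 34.15 tcp [ 0.501  -0.3282  0.1597] st [-0.0049 -0.4338  0.1597] phi 0.037 zaxis [ 0.  0. -1.] F [ 0.4  0.8 -1.9] w 0.0259 j [ 0.64  0.41 -0.21  1.78  0.1   0.97 -1.15]
d tool mm [-2.3 -3.9 99.7] twist -0.001
```

View pics/sc17.png

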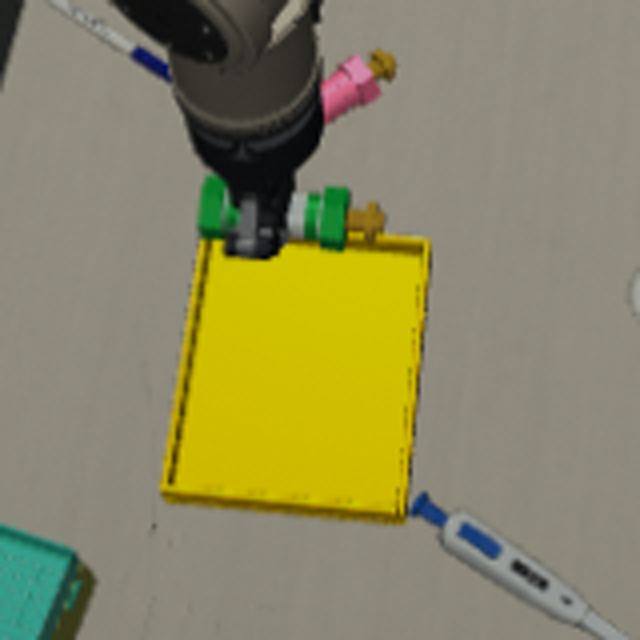

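View pics/tt17.png

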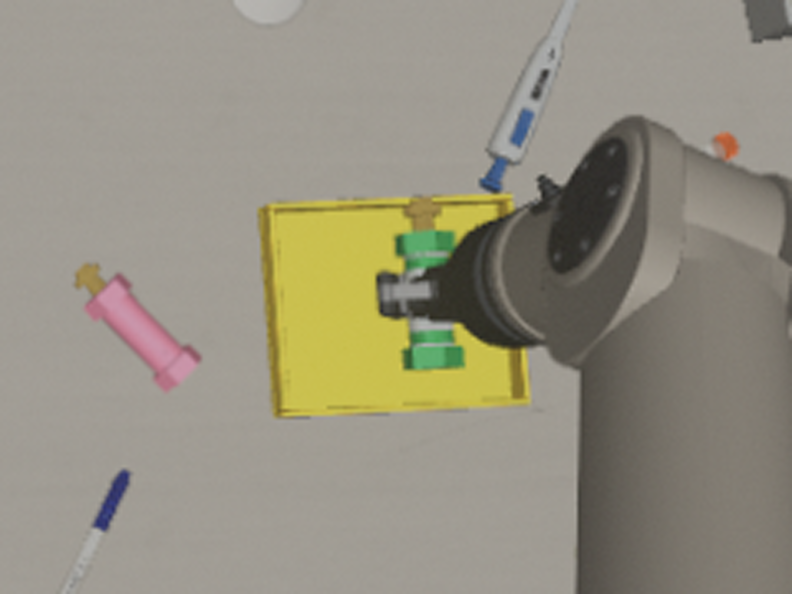

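```bash
python3 - <<'E'
from h import *
S=lambda x,y:(210+x/4,280+y/4); T=lambda x,y:(380+x/3.3,180+y/3.3)
a,e1=tri(S(214,208),T(433,357)); b,e2=tri(S(336,218),T(426,245)); print(a,b,(a+b)/2,e1,e2)
f,e3=tri(S(252,250),T(383,296)); print('finger tip left-ish',f,e3)
E
```

```text
[ 0.46476668 -0.33083846  0.18826164] [ 0.53881848 -0.3286404   0.18939516] [ 0.50179258 -0.32973943  0.1888284 ] 0.0004699737308628113 0.0023173123241811942
finger tip left-ish [ 0.49625314 -0.32583932  0.12415931] 0.02896882308309895
```

Triangulation puts the green cartridge centre at (0.502,-0.330,0.189), which is 29 mm above the reported TCP and in line in x and y. Lower it, then feel for contact.

>>> carry_out --motion "1 -2 -4 15 0; 1 0 0 25 0; 1 0 0 25 0; 1 0 0 25 0; 1 0 0 20 0; 1 0 0 15 0; 1 0 0 12 0; 1 0 0 5 0"

```text
clock: 35.15
tcp_pos: [0.4986, -0.3244, 0.017]
orientation: [-3.141, -0.056, 0.001]
contact_force: [-0.3, -0.6, -1.1]
grip_width: 0.0257
```

>>> carry_out --motion "1 0 0 0 0; 1 0 0 2 0; 1 0 0 2 0; 1 0 0 2 0; 1 0 0 1 0; 1 0 0 1 0; 1 0 0 0 0; 1 0 0 0 0"

```text
clock: 36.15
tcp_pos: [0.4989, -0.3246, 0.0097]
orientation: [3.141, 0.056, 0.0]
contact_force: [0.6, 0.5, -1.4]
grip_width: 0.026
```

>>> carry_out --motion "1 0 0 1 0; 1 0 0 1 0; 1 0 0 1 0; 1 0 0 1 0; 1 0 0 1 0; 1 0 0 1 0; 1 0 0 0 0; 1 0 0 0 0"

```text
clock: 37.15
tcp_pos: [0.4988, -0.3246, 0.0037]
orientation: [3.141, 0.056, 0.0]
contact_force: [0.1, 0.1, -1.3]
grip_width: 0.0258
```

>>> carry_out --motion "1 0 0 1 0; 1 0 0 1 0; 1 0 0 1 0; 1 0 0 1 0; 1 0 0 0 0; 1 0 0 0 0; 1 0 0 0 0; 1 0 0 0 0"

```text
clock: 38.15
tcp_pos: [0.4989, -0.3246, -0.0003]
orientation: [3.141, 0.056, 0.0]
contact_force: [-0.2, 0.1, -1.7]
grip_width: 0.0263
```

>>> carry_out --motion "1 0 0 1 0; 1 0 0 1 0; 1 0 0 1 0; 1 0 0 1 0; 1 0 0 1 0; 1 0 0 1 0; 1 0 0 0 0; 1 0 0 0 0"

```text
clock: 39.15
tcp_pos: [0.4989, -0.3246, -0.0053]
orientation: [3.141, 0.056, 0.0]
contact_force: [-3.8, 1.6, 8.6]
grip_width: 0.0256
```

Contact at 8.6 N, so the cartridge is on the floor of the tray. Release with a partial opening and rise.

>>> carry_out --motion "0.55 0 0 -1 0; 0.45 0 0 0 0; 0.45 0 0 0 0; 0.45 0 0 -5 0; 0.45 0 0 -20 0; 0.45 0 0 -40 0; 0.45 0 0 -50 0; 0.45 0 0 -50 0"

```text
clock: 40.15
tcp_pos: [0.4989, -0.3245, 0.1628]
orientation: [3.141, 0.056, 0.002]
contact_force: [0.3, -0.4, -0.6]
grip_width: 0.0467
```

```bash
python3 - <<'E'
from h import *
s=snap('side','side18'); crop(s,210,280,370,440,4,'sc18')
t=snap('top','top18'); crop(t,380,180,620,360,3.3,'tt18')
goal(st(-.025,0,.17),.099)
E
```

```text
clock 40.25 tcp [ 0.5027 -0.3265  0.1675] st [-0.0031 -0.4323  0.1675] phi 0.036 zaxis [ 0.011 -0.006 -1.   ] F [ 0.1 -1.2  0.4] w 0.0469 j [ 0.64  0.39 -0.21  1.78  0.1   0.97 -1.15]
d tool mm [ -49.2 -430.    -5.8] twist -0.063
```

View pics/sc18.png

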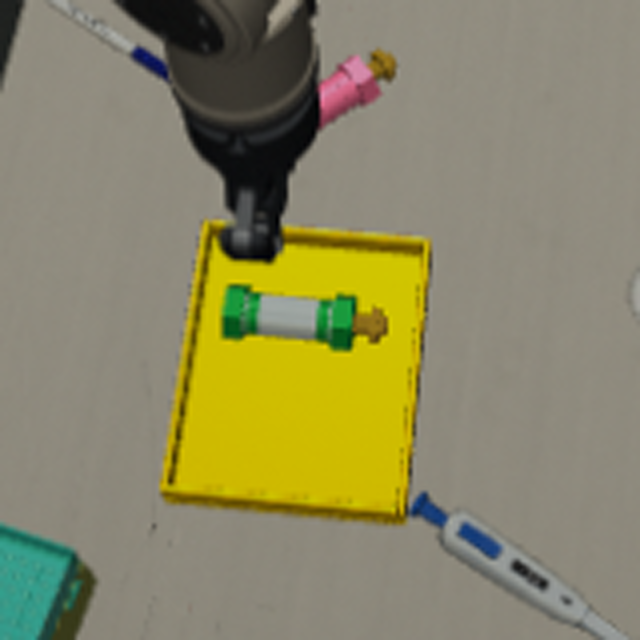

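View pics/tt18.png

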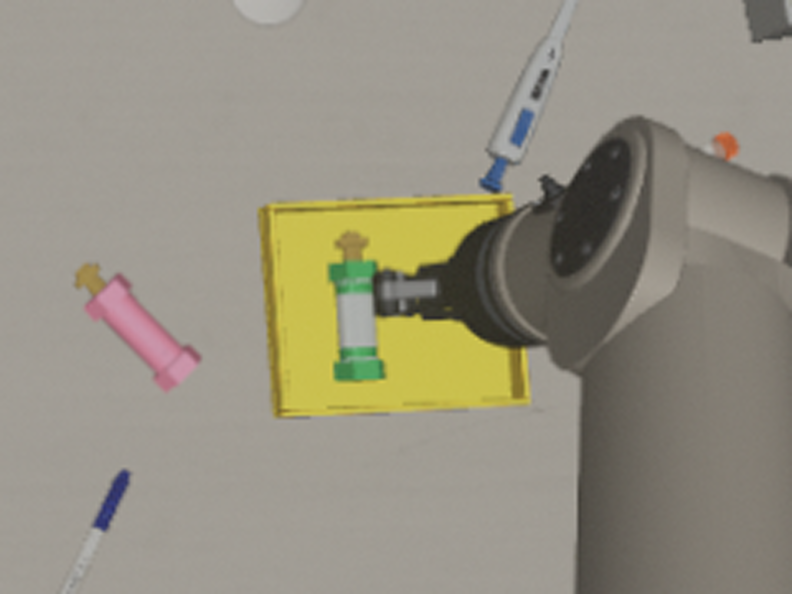

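The green cartridge lies in the tray (top crop (357,315)), parallel to the sides. Now the blue one.

>>> carry_out --motion "0.3 -3 -30 0 0; 0.3 -5 -45 0 0; 0.3 -5 -50 0 0; 0.3 -6 -50 0 0; 0.3 -6 -50 0 0; 0.3 -6 -50 0 0; 0.3 -6 -50 0 0; 0.3 -6 -45 0 0"

```text
clock: 41.25
tcp_pos: [0.4422, 0.0454, 0.1606]
orientation: [3.141, 0.057, 0.002]
contact_force: [0.5, 0.3, 0.6]
grip_width: 0.0599
```

>>> carry_out --motion "0.3 -4 -40 0 -0.063; 0.3 -2 -20 0 0; 0.3 0 0 0 0; 0.3 0 0 10 0; 0.3 0 0 20 0; 0.3 0 0 0 0; 0.3 0 0 0 0; 0.3 0 0 0 0"

```text
clock: 42.25
tcp_pos: [0.4337, 0.103, 0.1302]
orientation: [-3.138, -0.154, -0.002]
contact_force: [-0.2, 0.6, -0.1]
grip_width: 0.0596
```

```bash
python3 - <<'E'
from h import *
s=snap('side','side19'); crop(s,250,130,360,240,5.5,'sc19')
goal(st(-.025,0,.039),.099)
E
```

```text
clock 42.3 tcp [0.4337 0.1031 0.1303] st [-0.0292  0.002   0.1303] phi 0.098 zaxis [ 0.001  0.    -1.   ] F [ 0.   0.3 -0.3] w 0.0599 j [ 0.05  0.23 -0.48  2.13  0.15  0.81 -1.99]
d tool mm [ 4.1  2.  91.3] twist -0.001
```

View pics/sc19.png

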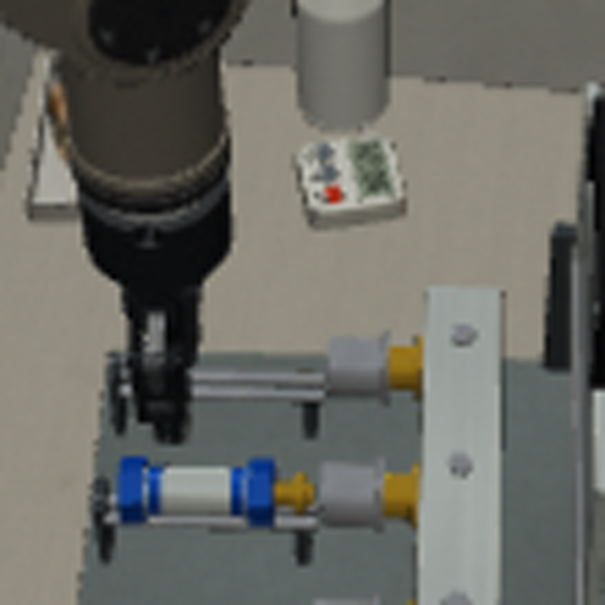

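>>> carry_out --motion "0.3 4 2 10 0; 0.3 0 0 20 0; 0.3 0 0 20 0; 0.3 0 0 20 0; 0.3 0 0 13 0; 0.3 0 0 8 0; 0.5 0 0 0 0; 0.7 0 0 0 0" --newtons 50

```text
clock: 43.3
tcp_pos: [0.4379, 0.1021, 0.0392]
orientation: [-3.137, -0.155, -0.002]
contact_force: [-0.1, 2.1, 1.2]
grip_width: 0.0267
```

>>> carry_out --motion "1 0 0 0 0; 1 0 0 0 0; 1 0 0 0 0; 1 0 0 0 0; 1 0 0 0 0; 1 0 0 0 0; 1 0 0 -3 0; 1 0 0 -3 0"

```text
clock: 44.3
tcp_pos: [0.4369, 0.1008, 0.0445]
orientation: [3.137, 0.154, -0.002]
contact_force: [0.2, 0.1, -1.8]
grip_width: 0.0262
```

>>> carry_out --motion "1 0 0 -20 0; 1 0 0 -35 0; 1 0 0 -40 0; 1 0 0 -19 0; 1 0 0 0 0; 1 0 0 0 0; 1 0 0 0 0; 1 0 0 0 0"

```text
clock: 45.3
tcp_pos: [0.4369, 0.1015, 0.1579]
orientation: [3.138, 0.155, -0.003]
contact_force: [-0.1, -0.0, -1.3]
grip_width: 0.0259
```

```bash
python3 - <<'E'
from h import *
s=snap('side','side20'); crop(s,250,130,360,240,5.5,'sc20')
t=snap('top','top20'); crop(t,380,180,620,360,3.3,'tt20')
print(cen(t,(22,150,120),(35,255,255),(300,0,640,480))[:2],cen(s,(22,150,120),(35,255,255),(200,300,350,450))[:2])
goal((.511+.019-.011-.02+.0015,-.364-.04,.16),.038)
E
```

```text
[(np.int32(4293), array([500.174703  , 271.52690426]))] [(np.int32(3590), array([284.86935933, 374.04846797]))]
clock 45.4 tcp [0.4371 0.1016 0.1582] st [-2.600e-02  1.000e-04  1.582e-01] phi 0.099 zaxis [-0.001 -0.    -1.   ] F [-0.2 -0.4 -2.4] w 0.0263 j [ 0.08  0.2  -0.49  2.1   0.12  0.87 -1.96]
d tool mm [ 13.1 509.4  -1.8] twist 0.061
```

View pics/sc20.png

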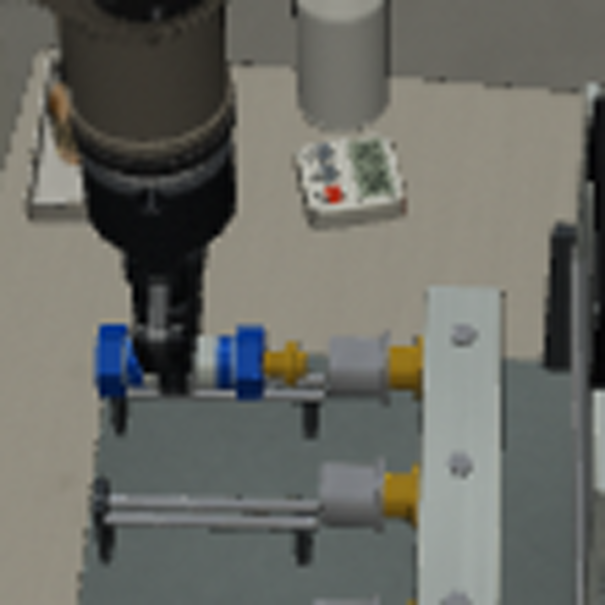

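View pics/tt20.png

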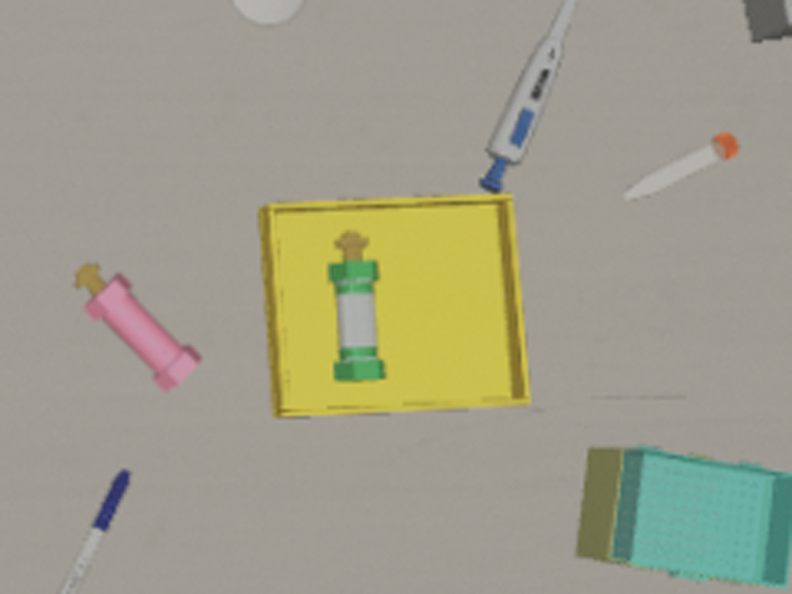

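The blue cartridge is held level, and the tray with the green one has not moved. Carry the blue one over.

>>> carry_out --motion "1 1 30 0 0; 1 1 45 0 0; 1 1 45 0 0; 1 1 45 0 0; 1 1 45 0 0; 1 1 45 0 0; 1 1 45 0 0; 1 1 45 0 0"

```text
clock: 46.4
tcp_pos: [0.4794, -0.2423, 0.1585]
orientation: [-3.138, -0.155, 0.0]
contact_force: [-0.2, 0.6, -2.6]
grip_width: 0.0259
```

>>> carry_out --motion "1 1 45 0 0; 1 1 45 0 0; 1 1 40 0 0; 1 1 25 0 0; 1 1 9 0 0; 1 0 0 0 0.061; 1 0 0 0 0; 1 0 0 0 0"

```text
clock: 47.4
tcp_pos: [0.5008, -0.4027, 0.1586]
orientation: [-3.141, -0.063, 0.0]
contact_force: [0.1, 0.4, -2.1]
grip_width: 0.0257
```

```bash
python3 - <<'E'
from h import *
s=snap('side','side21'); crop(s,210,280,370,440,4,'sc21')
t=snap('top','top21'); crop(t,380,180,620,360,3.3,'tt21')
goal((.5005,-.404,.016),.038)
E
```

```text
clock 47.5 tcp [ 0.5007 -0.4031  0.1588] st [-0.0126 -0.5083  0.1588] phi 0.039 zaxis [ 0.  0. -1.] F [-0.5 -0.5 -2.2] w 0.0261 j [ 0.71  0.47 -0.18  1.67  0.1   1.   -1.03]
d tool mm [ -0.2   0.9 142.8] twist 0.001
```

View pics/sc21.png

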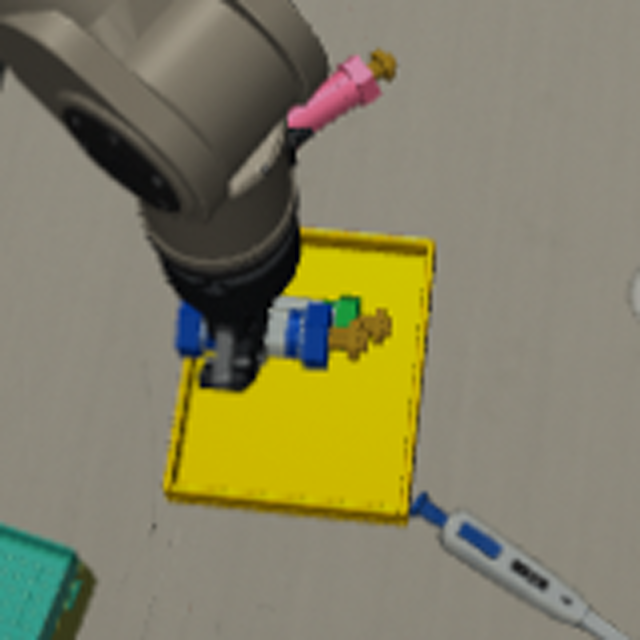

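View pics/tt21.png

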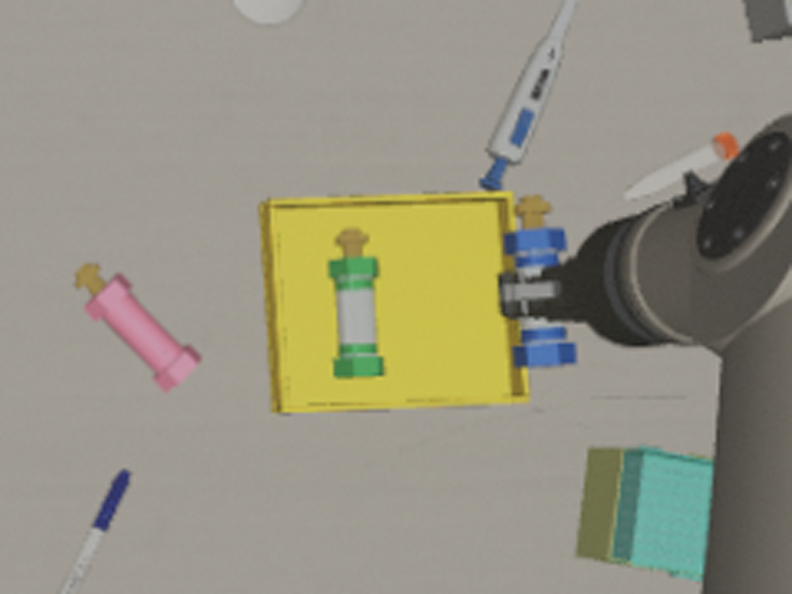

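The tray has shifted slightly (top crop corner (265,203), was (262,207)), and may still be moving. Wait a moment and look again.

>>> carry_out --motion "1 0 0 0 0; 1 0 0 0 0; 1 0 0 0 0; 1 0 0 0 0; 1 0 0 0 0; 1 0 0 0 0; 1 0 0 0 0; 1 0 0 0 0"

```text
clock: 48.5
tcp_pos: [0.5005, -0.4036, 0.1587]
orientation: [-3.141, -0.059, -0.0]
contact_force: [-0.2, 0.5, -2.1]
grip_width: 0.0261
```

```bash
python3 - <<'E'
from h import *
s=snap('side','side22'); crop(s,210,280,370,440,4,'sc22')
t=snap('top','top22'); crop(t,380,180,620,360,3.3,'tt22')
E
```

```text
(no output)
```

View pics/tt22.png

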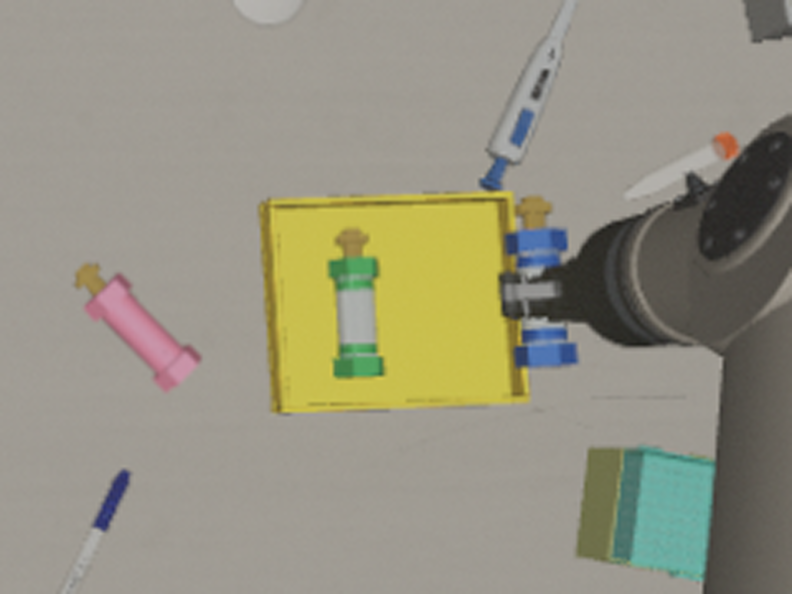

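View pics/sc22.png

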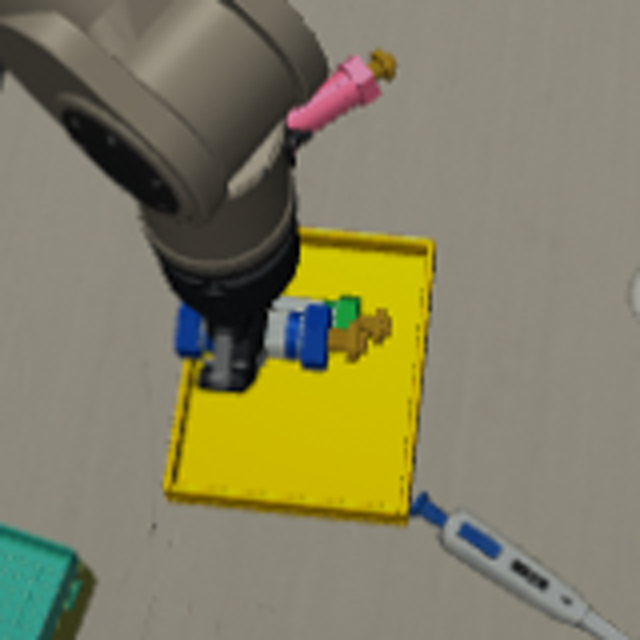

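The tray settled about 3 mm further in +x. Adjust and lower.

>>> carry_out --motion "1 3 0 15 0; 1 0 0 25 0; 1 0 0 25 0; 1 0 0 25 0; 1 0 0 20 0; 1 0 0 15 0; 1 0 0 12 0; 1 0 0 5 0"

```text
clock: 49.6
tcp_pos: [0.5035, -0.4035, 0.0161]
orientation: [-3.141, -0.059, 0.0]
contact_force: [-0.3, -0.7, -1.8]
grip_width: 0.0263
```

>>> carry_out --motion "1 0 0 2 0; 1 0 0 2 0; 1 0 0 2 0; 1 0 0 2 0; 1 0 0 2 0; 1 0 0 2 0; 1 0 0 1 0; 1 0 0 0 0"

```text
clock: 50.6
tcp_pos: [0.5035, -0.4035, 0.0036]
orientation: [-3.141, -0.059, 0.0]
contact_force: [-0.4, -0.1, -2.2]
grip_width: 0.026
```

>>> carry_out --motion "1 0 0 1 0; 1 0 0 1 0; 1 0 0 1 0; 1 0 0 1 0; 1 0 0 1 0; 1 0 0 1 0; 1 0 0 1 0; 1 0 0 0 0"

```text
clock: 51.6
tcp_pos: [0.5035, -0.4035, -0.0034]
orientation: [-3.141, -0.059, 0.0]
contact_force: [0.1, -0.3, -1.0]
grip_width: 0.0258
```

>>> carry_out --motion "1 0 0 1 0; 1 0 0 1 0; 1 0 0 1 0; 0.9 0 0 0 0; 0.55 0 0 0 0; 0.45 0 0 0 0; 0.45 0 0 0 0; 0.45 0 0 0 0"

```text
clock: 52.6
tcp_pos: [0.5036, -0.4035, -0.0063]
orientation: [3.141, 0.059, 0.0]
contact_force: [0.3, -0.4, 0.1]
grip_width: 0.0473
```

>>> carry_out --motion "0.45 0 0 -5 0; 0.45 0 0 -15 0; 0.45 0 0 -30 0; 0.45 0 0 -40 0; 0.45 0 0 -50 0; 0.45 0 0 -50 0; 0.45 0 -40 0 0; 0.45 0 -45 0 0"

```text
clock: 53.6
tcp_pos: [0.5007, -0.3185, 0.1858]
orientation: [3.139, 0.057, 0.004]
contact_force: [-0.5, 1.2, -0.1]
grip_width: 0.0466
```

```bash
python3 - <<'E'
from h import *
s=snap('side','side23'); crop(s,210,280,370,440,4,'sc23')
t=snap('top','top23'); crop(t,380,180,620,360,3.3,'tt23')
goal(st(.195,0,.38),1.67)
E
```

```text
clock 53.7 tcp [ 0.5015 -0.3127  0.1853] st [-0.0029 -0.4185  0.1853] phi 0.045 zaxis [ 0.002  0.002 -1.   ] F [0.2 0.2 0. ] w 0.0469 j [ 0.62  0.37 -0.22  1.77  0.09  1.01 -1.15]
d tool mm [ 175.2 -428.9 -193.6] twist -1.625
```

View pics/sc23.png

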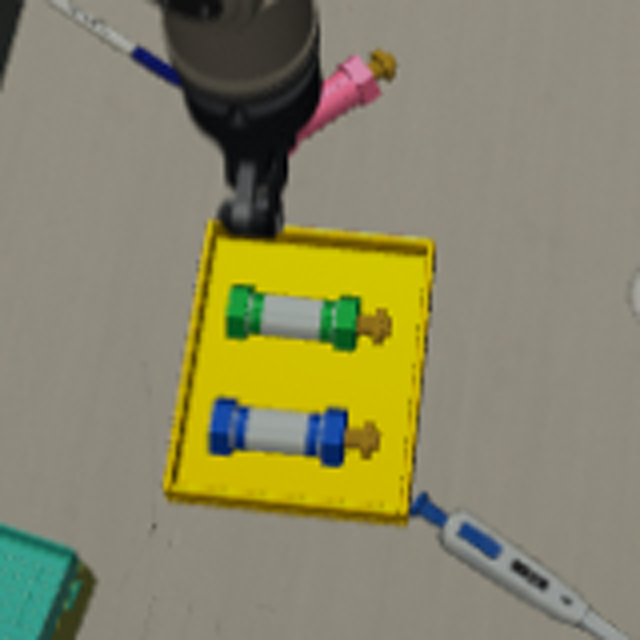

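View pics/tt23.png

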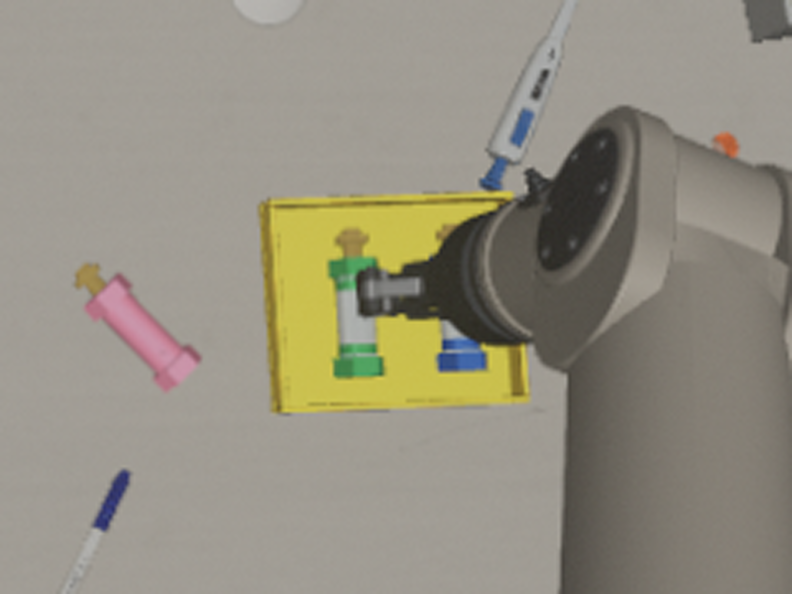

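Both cartridges lie flat in the tray: green at side crop (292,316) and blue at (278,430). The step that is left is the guard. I'll go above its bar and regrip.

>>> carry_out --motion "0.6 0 -30 -40 0; 0.6 0 -35 -40 0; 0.6 0 -35 -40 0; 0.6 0 -40 -40 0; 0.6 15 -50 -15 0; 0.6 20 -50 0 0; 0.6 20 -50 0 0; 0.6 20 -50 0 0" --newtons 40

```text
clock: 54.7
tcp_pos: [0.5628, 0.025, 0.36]
orientation: [3.14, 0.058, 0.003]
contact_force: [1.4, 0.2, -0.2]
grip_width: 0.0345
```

>>> carry_out --motion "0.6 10 -40 0 -0.18; 0.6 0 0 0 -0.18; 0.6 0 0 0 -0.18; 0.6 0 0 0 -0.18; 0.6 0 0 0 -0.18; 0.6 0 0 0 -0.18; 0.6 0 0 0 -0.18; 0.6 0 0 0 -0.18"

```text
clock: 55.7
tcp_pos: [0.5709, 0.0638, 0.3597]
orientation: [2.316, 2.121, 0.001]
contact_force: [-0.1, -0.0, -0.3]
grip_width: 0.0342
```

```bash
python3 - <<'E'
from h import *
s=snap('side','side24'); crop(s,230,60,390,280,2.7,'sc24')
t=snap('top','top24'); crop(t,220,150,400,320,4,'tc24')
goal(st(.195,0,.36),1.67)
E
```

```text
clock 55.8 tcp [0.5709 0.0638 0.3595] st [ 0.1034 -0.0507  0.3595] phi 1.478 zaxis [ 0.001 -0.    -1.   ] F [ 0.8 -0.2  1. ] w 0.0342 j [ 0.31  0.27 -0.66  1.55  0.17  1.38 -0.46]
d tool mm [67.1 80.3 -0.4] twist -0.192
```

View pics/sc24.png

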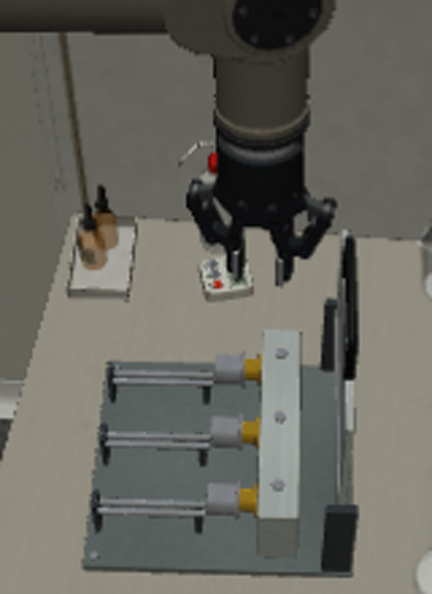

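View pics/tc24.png

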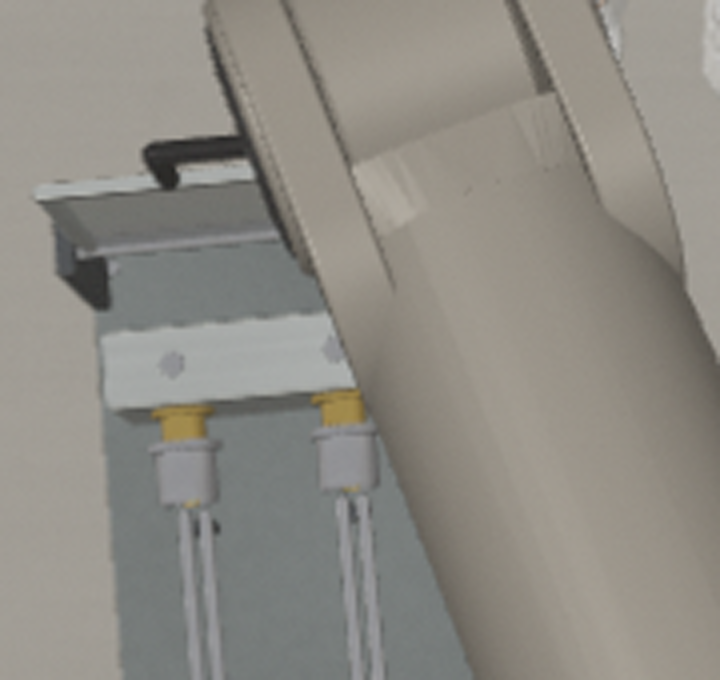

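```bash
python3 - <<'E'
from h import *
for p in((152,34),(452,7)):
    q=plane('top',(220+p[0]/4,180+p[1]/4),.315); print(q,inst(q))
q=plane('top',(220+152/4,150+154/4),.315); print(q,inst(q))
E
```

```text
[0.65087642 0.19261726 0.315     ] [0.19571526 0.06961395 0.315     ]
[0.66325986 0.04973427 0.315     ] [ 0.19391576 -0.07379337  0.315     ]
[0.65087642 0.19261726 0.315     ] [0.19571526 0.06961395 0.315     ]
```

The bar is at station x≈0.195. Move above it.

>>> carry_out --motion "0.6 20 25 -10 0; 0.6 25 28 0 0; 0.6 22 27 0 0; 0.6 0 0 0 -0.1; 0.6 0 0 0 -0.092; 0.6 0 0 0 0; 0.6 0 0 0 0; 0.6 0 0 0 0"

```text
clock: 56.8
tcp_pos: [0.6567, 0.1235, 0.3689]
orientation: [2.111, 2.326, 0.0]
contact_force: [-0.5, 0.3, -0.4]
grip_width: 0.0342
```

```bash
python3 - <<'E'
from h import *
s=snap('side','side25'); crop(s,280,60,400,200,4,'sc25')
goal(st(.195,0,.286),1.67)
E
```

```text
clock 56.85 tcp [0.6567 0.1235 0.3689] st [1.947e-01 3.000e-04 3.689e-01] phi 1.668 zaxis [ 0. -0. -1.] F [-0.2  0.1 -0.3] w 0.0342 j [ 0.17  0.45 -0.68  1.31  0.28  1.48 -0.39]
d tool mm [-0.3  0.3 82.9] twist -0.002
```

View pics/sc25.png

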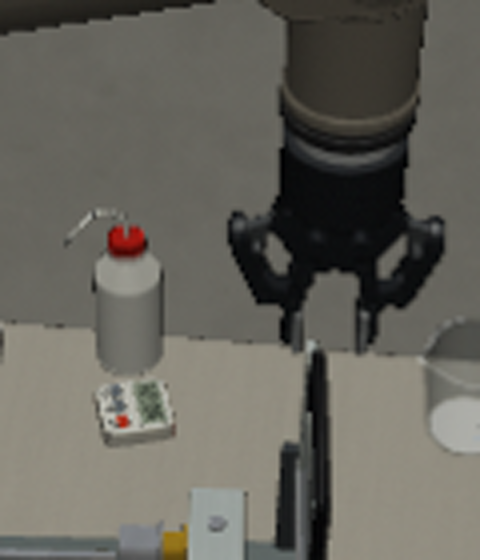

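>>> carry_out --motion "0.6 0 -2 20 0; 0.6 0 0 20 0; 0.6 0 0 15 0; 0.6 0 0 15 0; 0.6 0 0 12 0; 0.6 0 0 0 0; 0.8 0 0 0 0; 1 0 0 0 0"

```text
clock: 57.85
tcp_pos: [0.6554, 0.1237, 0.2877]
orientation: [2.108, 2.328, 0.003]
contact_force: [1.0, 0.1, 1.3]
grip_width: 0.01
```

>>> carry_out --motion "1 0 0 0 0; 1 0 0 0 0; 1 0 0 0 0; 1 0 0 0 0; 1 0 -2 0 0; 1 0 -4 0 0; 1 0 -4 0 0; 1 0 -4 0 0"

```text
clock: 58.85
tcp_pos: [0.641, 0.1224, 0.2869]
orientation: [2.108, 2.328, 0.002]
contact_force: [3.5, 1.7, 3.3]
grip_width: 0.0099
```

The bar is gripped and the guard follows. Reverse the arc.

>>> carry_out --motion "1 0 -9 1 0; 1 0 -10 1 0; 1 0 -9 2 0; 1 0 -9 2 0; 1 0 -9 3 0; 1 0 -9 3 0; 1 0 -9 4 0; 1 0 -8 4 0"

```text
clock: 59.85
tcp_pos: [0.5675, 0.1156, 0.2673]
orientation: [-2.107, -2.329, 0.002]
contact_force: [-1.9, 1.3, 10.8]
grip_width: 0.0086
```

```bash
cat > arc.py <<'E'
from h import *
goal((0,0,0)); p=inst(r.get_obs()['tcp_pos']); z=p[2]+.0275
dx,dz=.195-p[0],z-.125
print('angle',np.arctan2(dz,dx),'radius',np.hypot(dx,dz))
E
python3 arc.py
```

```text
clock 59.85 tcp [0.5675 0.1156 0.2673] st [0.1051 0.0012 0.2673] phi 1.671 zaxis [-0.002 -0.    -1.   ] F [-1.9  1.3 10.8] w 0.0086 j [ 0.25  0.35 -0.71  1.68  0.24  1.21 -0.42]
d tool mm [ -58.5 -575.7  268.3] twist None
angle 1.0840226972181741 radius 0.19214046125889472
```

>>> carry_out --motion "1 0 -8 5 0; 1 0 -8 5 0; 1 0 -8 6 0; 1 0 -7 6 0; 1 0 -7 6 0; 1 0 -7 6 0; 1 0 -6 7 0; 1 0 -6 7 0"

```text
clock: 60.85
tcp_pos: [0.5087, 0.109, 0.2174]
orientation: [-2.106, -2.327, 0.009]
contact_force: [-4.3, 0.9, 4.6]
grip_width: -0.0004
```

```bash
python3 arc.py; python3 - <<'E'
from h import *
s=snap('side','side26'); crop(s,230,100,390,280,3.3,'sc26')
E
```

```text
clock 60.85 tcp [0.5087 0.109  0.2174] st [0.046  0.0005 0.2174] phi 1.67 zaxis [-0.006 -0.002 -1.   ] F [-4.3  0.9  4.6] w -0.0004 j [ 0.28  0.29 -0.73  1.86  0.22  1.07 -0.44]
d tool mm [ -57.7 -515.6  220.9] twist None
angle 0.6776497917800021 radius 0.19126918087835743
```

View pics/sc26.png

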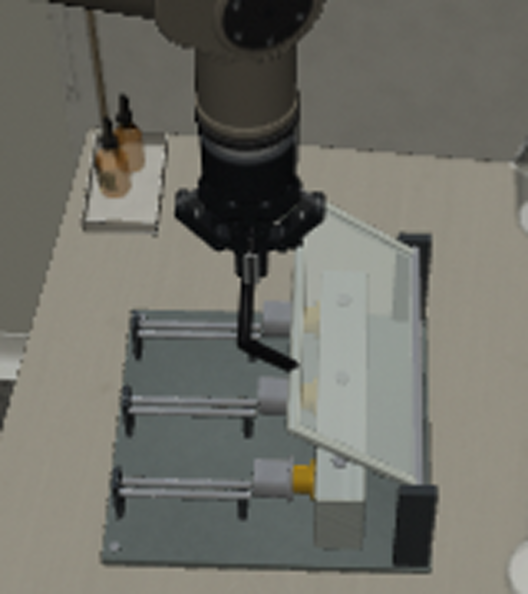

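The grip slid off the bar, now closed just above it; guard at about 0.6 rad. From here I can push the bar down with the shut fingers, following the arc.

>>> carry_out --motion "1 0 0 -8 0; 1 0 -10 0 0; 1 0 0 8 0; 1 0 -4 8 0; 1 0 -4 9 0; 1 0 -3 9 0; 1 0 -3 9 0; 1 0 0 0 0"

```text
clock: 61.9
tcp_pos: [0.4884, 0.1067, 0.1828]
orientation: [-2.108, -2.328, 0.001]
contact_force: [0.6, 0.1, 0.1]
grip_width: 0.0
```

```bash
python3 - <<'E'
from h import *
goal((0,0,0))
s=snap('side','side27'); crop(s,230,100,390,280,3.3,'sc27')
E
```

```text
clock 61.9 tcp [0.4884 0.1067 0.1828] st [0.0255 0.0002 0.1828] phi 1.67 zaxis [-0.001  0.    -1.   ] F [0.6 0.1 0.1] w 0.0 j [ 0.28  0.3  -0.73  1.95  0.24  0.98 -0.46]
d tool mm [ -57.9 -496.4  183.1] twist None
```

View pics/sc27.png

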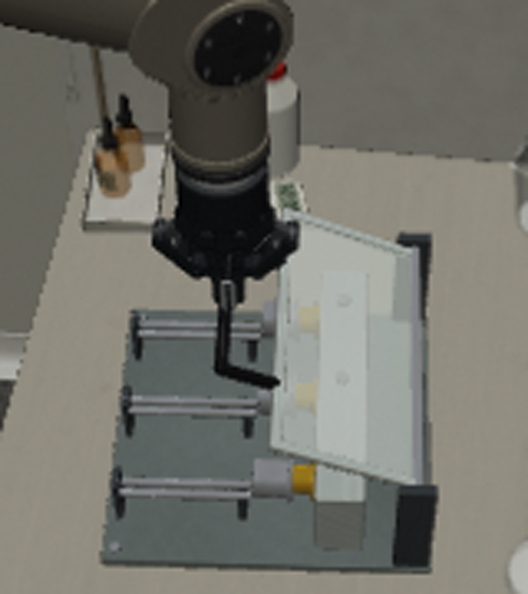

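Pushing works; the guard is at about 0.37 rad. Keep pushing.

>>> carry_out --motion "1 0 -4 8 0; 1 0 -3 9 0; 1 0 -3 9 0; 1 0 -2 9 0; 1 0 -2 9 0; 1 0 -1 8 0; 1 0 -1 5 0; 1 0 0 0 0"

```text
clock: 62.95
tcp_pos: [0.4726, 0.1052, 0.1263]
orientation: [-2.109, -2.329, 0.001]
contact_force: [0.1, 0.8, 0.9]
grip_width: -0.0002
```

>>> carry_out --motion "1 0 0 2 0; 1 0 0 2 0; 1 0 0 2 0; 1 0 0 2 0; 1 0 0 1 0; 1 0 0 1 0; 1 0 0 0 0; 1 0 0 0 0"

```text
clock: 63.95
tcp_pos: [0.4729, 0.1054, 0.1167]
orientation: [2.109, 2.328, 0.001]
contact_force: [-0.2, 0.6, 0.0]
grip_width: 0.0003
```

>>> carry_out --motion "1 0 0 1 0; 1 0 0 1 0; 1 0 0 1 0; 1 0 0 1 0; 1 0 0 0 0; 1 0 0 0 0; 1 0 0 0 0; 1 0 0 0 0"

```text
clock: 64.95
tcp_pos: [0.4727, 0.1053, 0.1127]
orientation: [2.109, 2.329, -0.0]
contact_force: [0.6, -0.3, 0.9]
grip_width: 0.0
```

```bash
python3 - <<'E'
from h import *
goal((0,0,0))
s=snap('side','side28'); crop(s,260,140,370,250,5.5,'sc28')
E
```

```text
clock 64.95 tcp [0.4727 0.1053 0.1127] st [0.0098 0.0003 0.1127] phi 1.67 zaxis [ 0. -0. -1.] F [ 0.6 -0.3  0.9] w 0.0 j [ 0.24  0.37 -0.7   2.05  0.32  0.83 -0.54]
d tool mm [ -58.1 -480.8  112.7] twist None
```

View pics/sc28.png

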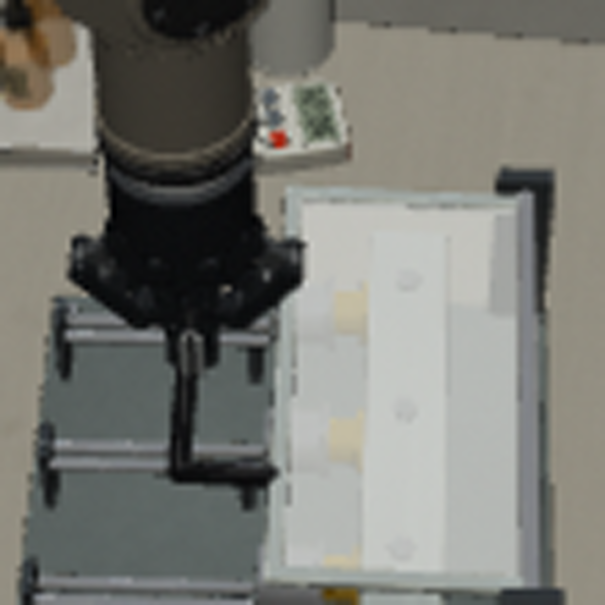

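>>> carry_out --motion "1 0 0 1 0; 1 0 0 1 0; 1 0 0 1 0; 1 0 0 1 0; 1 0 0 0 0; 1 0 0 0 0; 1 0 0 0 0; 1 0 0 0 0"

```text
clock: 66.0
tcp_pos: [0.4727, 0.1053, 0.1087]
orientation: [2.109, 2.329, 0.0]
contact_force: [0.5, 0.5, 0.4]
grip_width: -0.0
```

>>> carry_out --motion "1 0 0 1 0; 1 0 0 1 0; 1 0 0 1 0; 1 0 0 1 0; 1 0 0 0 0; 1 0 0 0 0; 1 0 0 0 0; 1 0 0 0 0"

```text
clock: 67.0
tcp_pos: [0.4727, 0.1053, 0.1047]
orientation: [2.109, 2.329, -0.0]
contact_force: [0.4, -0.6, -0.1]
grip_width: 0.0
```

No force yet. Check for contact before pressing on.

```bash
python3 - <<'E'
from h import *
s=snap('side','side29'); crop(s,270,175,320,215,14,'sc29'); crop(s,260,140,370,250,5.5,'sc29b')
for a in (0,.03,.06,.1,.15):
    for y in(-.07,-.138):
        if y<-.1: p=st(.195-.146*np.cos(a),y,.125+.146*np.sin(a))
        else: p=st(.195-.19*np.cos(a),y,.125+.19*np.sin(a))
        print(a,y,((proj('side',p)-[260,140])*5.5).round(0))
E
```

```text
0 -0.07 [[177. 478.]]
0 -0.138 [[253. 585.]]
0.03 -0.07 [[177. 472.]]
0.03 -0.138 [[253. 580.]]
0.06 -0.07 [[177. 466.]]
0.06 -0.138 [[253. 575.]]
0.1 -0.07 [[177. 458.]]
0.1 -0.138 [[254. 569.]]
0.15 -0.07 [[179. 447.]]
0.15 -0.138 [[255. 562.]]
```

View pics/sc29.png

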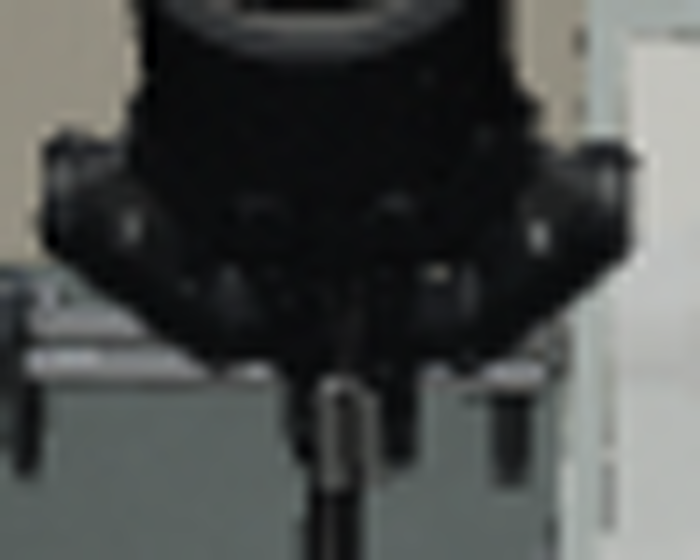

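View pics/sc29b.png

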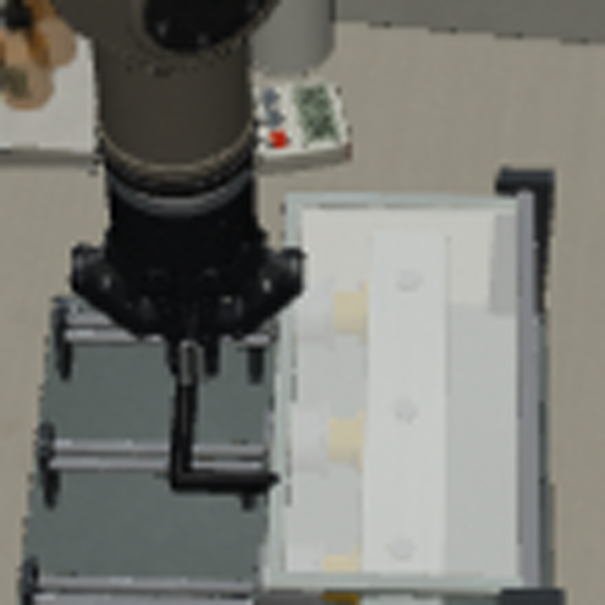

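The guard is following: the bar's near end is at row ~482, where 478 is expected at shut. Press on gently to feel the stop.

>>> carry_out --motion "1 0 0 1 0; 1 0 0 1 0; 1 0 0 0 0; 1 0 0 0 0; 1 0 0 1 0; 1 0 0 0 0; 1 0 0 0 0; 1 0 0 0 0"

```text
clock: 68.05
tcp_pos: [0.473, 0.1054, 0.1039]
orientation: [2.108, 2.327, -0.001]
contact_force: [-8.5, -3.3, 25.9]
grip_width: 0.0
```

The stop is felt at 26 N, with the TCP stalled at 0.104. The guard is shut. Retreat and check.

>>> carry_out --motion "1 0 0 -3 0; 1 0 0 -20 0; 1 0 0 -40 0; 1 0 0 -50 0; 1 0 0 -50 0; 1 30 0 -30 0; 1 50 0 0 0; 1 50 0 0 0"

```text
clock: 69.05
tcp_pos: [0.46, 0.2356, 0.2952]
orientation: [2.11, 2.326, 0.001]
contact_force: [0.7, -0.9, -0.0]
grip_width: -0.0002
```

```bash
python3 - <<'E'
from h import *
goal((0,0,0))
s=snap('side','side30'); crop(s,220,100,380,460,1.66,'sc30'); crop(s,260,140,370,250,5.5,'sc30b')
t=snap('top','top30'); crop(t,380,180,620,360,3.3,'tt30')
E
```

```text
clock 69.05 tcp [0.46   0.2356 0.2952] st [0.0101 0.1313 0.2952] phi 1.668 zaxis [ 0.001 -0.    -1.   ] F [ 0.7 -0.9 -0. ] w -0.0002 j [ 0.13  0.23 -0.84  1.77  0.18  1.22 -0.66]
d tool mm [-189.8 -481.2  294.5] twist None
```

View pics/sc30b.png

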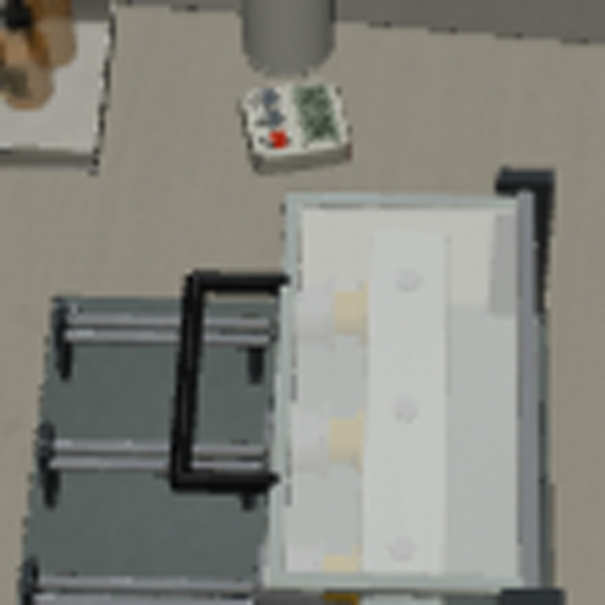

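View pics/tt30.png

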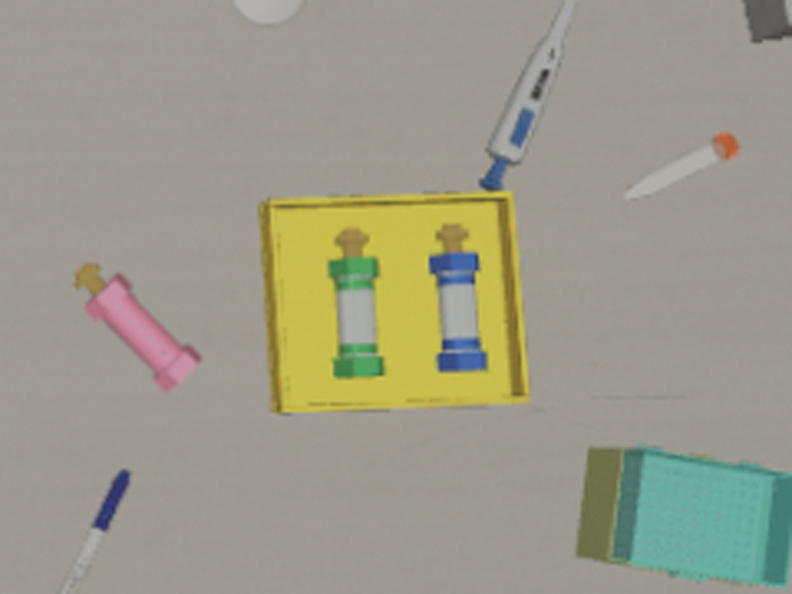

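View pics/side30.png

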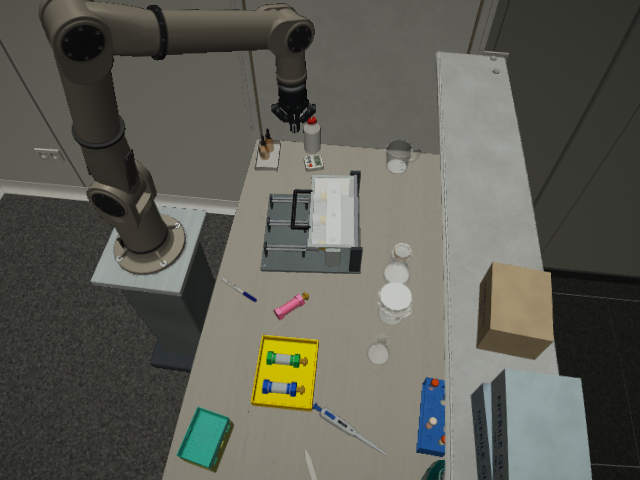

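The guard is flat, with the bar's near end at crop row ~482 (478 expected at shut). Both cartridges lie in the tray, the sleeves were last seen forward, the bottle stands and the arm is clear. Handing in.

```bash
python3 -c "
from bench import r
print(r.hand_in())"
```

```text
the job is handed in; nothing more can be done
None
```

The job is done and handed in at about 69 s on the clock. The hand-in gave no verdict.

**What I did:**
- I swung the guard upright by its handle.
- I pulled the middle and left sleeves all the way back. Each one pushed its cartridge (blue, green) out and snapped forward again.
- The right coupler was empty and the orange cartridge absent.
- I laid both cartridges side by side in the yellow tray, then shut the guard. The pink look-alike was left alone.

**What the last checks showed:**
- **Cartridges:** both lie flat and apart in the tray.
- **Guard:** it was pressed to its stop (26 N felt), and the handle sits where a shut guard should put it.
- **Sleeves:** all three were seen forward just before the guard was shut. I did not measure them again under the clear panel.
- **Bottle and arm:** the wash bottle stands and the arm touches nothing.

**What disagreed or went wrong:**
- The fingertips sat roughly 10–20 mm higher than the reported tool position suggests, so the first grab at the handle closed on nothing and I had to go deeper.
- The grip slid off the handle at about 0.6 rad while closing, so I finished by pushing the bar down with shut fingers.
- The tray shifted about 3 mm during the run, and I corrected for it.

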